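# Change over the housing in the trigger clamp and hold it under pressure

## Task

The glued ribbed housing in the bench clamp is done: swap it with the housing with the round boss on the cork rest, so that each stands upright where the other stood, the bossed one lined up with the clamp's bar. Then pump the clamp's trigger against its fixed grip (do not push the jaw itself) until the jaw's sprung pad touches the bossed housing and holds it against the fixed jaw with the pad pushed in about half of its travel, never all the way, and finish while still holding the trigger squeezed like that. Leave the stereo, the multimeter, the jar and the screwdriver alone.

Things in the scene. Friction and masses are not known exactly. Their poses are not given: they have to be found in the camera images.
- clamp: Trigger clamp fixed to the bench, 300 x 60 mm, base plate 10 mm thick. Origin on the bench under the middle of the bed (plain flat plate, no side walls). x runs along the bar towards the fixed jaw, z up, all parts centred on y = 0. Fixed jaw: x +25 (its face) to +41 mm, 56 mm wide, top 60 mm over the bench. Fixed grip: upright, black, x -224 to -208, 26 mm wide, top 157 mm over the bench.
- bed (a point): Middle of the bed, on the base plate's top, 10 mm above the bench. A housing standing here with its long side along the clamp's x just touches the fixed jaw.
- grip_back (a point): Middle of the back (far from the trigger) face of the fixed upright grip, at the height of the trigger's roll, 138 mm above the bench.
- trigger_roll (a point): Centre of the trigger's roll: grey plastic horizontal cylinder, 16 mm diameter, 30 mm long across the clamp, on a steel lever; at rest 138 mm over the bench at clamp x -175 mm. From the back of the grip to the front of the roll: 57 mm at rest, 41 mm fully squeezed. The lever's pivot is 60 mm below the roll.
- trigger (a joint): Trigger angle, rad: 0 released (sprung back, about 2 N at the roll), 0.27 fully squeezed. Squeezing moves the roll to the grip 60 mm per rad and the jaw 44 mm per rad, 12 mm a stroke. On release the pawl slips over 5 mm teeth and the jaw stays by its 3 N friction; a new stroke has 0 to 5 mm of play. No lock: with more than 3 N on the pad the jaw follows the trigger back.
- jaw (a joint): Travel of the sliding jaw in m towards the fixed jaw, 0 to 0.06; starts anywhere from 0 to 0.02. At 0 with the pad sprung out, the pad's face is at clamp x -70 mm; it reaches a 50 mm long housing standing against the fixed jaw at 0.045.
- pad_face (a point): Centre of the pad's front face, 34 mm above the bench. The pad is a white nylon block 36 mm wide, 32 mm high, 6 mm thick on a bright stem in front of the steel jaw head.
- jaw_head (a point): Top middle of the front face of the jaw head (44 mm wide, 20 mm long, top 54 mm above the bench). With the pad sprung out the pad's face is 22 mm in front of it.
- pad (a joint): How far the sprung pad is pushed back towards its jaw head, in m: 0 sprung out, 0.012 all the way in. Spring 1.5 N per mm, so half way is 9 N.
- ribbed: Grey plastic housing 50 (x) x 40 (y) x 40 mm with four ribs across its top (7 mm high, so 47 mm over all), about 110 g. Origin at the centre of its underside, z up. Starts on the clamp's bed, long side along the bar.
- bossed: Grey plastic housing 50 (x) x 40 (y) x 40 mm with one round boss on its top (26 mm across, 12 mm high, so 52 mm over all), about 110 g. Origin at the centre of its underside, z up. Starts near the middle of the cork rest, turned up to 0.5 rad against it.
- rest: Flat cork rest 100 (x) x 90 (y) x 8 mm, fixed to the bench. Origin at the centre of its underside.
- rest_top (a point): Middle of the cork rest's top, 8 mm above the bench.
- spare (a point): Middle of a clear patch of bench mat, about 110 mm across, beyond the cork rest: good for setting a housing down in between.
- stereo: Car stereo chassis, 165 x 184 x 54 mm, 1.4 kg; bystander. Origin at the centre of its underside.
- multimeter: Hand multimeter lying on its back, 150 x 74 x 43 mm; bystander. Origin at the centre of its underside.
- jar: Small amber glass jar with a metal cap, 56 mm across, 75 mm high; bystander. Origin at the centre of its underside.
- driver: Screwdriver about 200 mm long lying beyond the clamp's grip end; bystander. Origin under it.
Mind the look-alikes: they are no part of the job. What is shaped like the bossed but green or yellow is not meant.

How it is judged:
By the outcome, as a careful person would: the job done as asked, in the order asked, and still so for the second after the job is handed in, while the arm keeps its last pose, push and grip.
It also fails if it takes over 69 s, if anything falls off the work surface, if the arm or the gripper's body presses on something with over 40 N, if the wrist force passes 120 N, or if a joint passes its speed limit or range.

## Robot

A 6-joint arm with a two-finger parallel gripper is mounted at the origin on the work surface. World frame = base frame: x ahead of the robot, y to its left, z up, the work surface at z = 0. Lengths are in m, angles in degrees, forces in N, time in s.
With the tool pointing down it reaches from about 0.375 to 0.9 m from the base axis. Payload 3.1 kg.
Tool frame: the origin (TCP) lies on the centre line of the jaws, within the pads' length; the fingertips stand 8 mm ahead of it and the grasp point (between the pads) lies 11 mm behind it; z points along the fingers, y is the direction in which the jaws open and shut (so a half turn about z gives the same grasp; the last joint's range is limited). The gripper opens to 87 mm and grips with 3 to 60 N. Pads are 19 mm wide; open, the fingers measure 117 mm over their backs; the gripper's body (75 mm by 190 mm) begins 51 mm behind the grasp point.
Start: joints at [-87.118, 30.224, 82.088, -0, 67.689, -10.227], TCP at [0.142, -0.609, 0.231] pointing down, gripper open.
Joint ranges: [-176.69, 176.69], [-43.24, 126.21], [12.49, 139.97], [-82, 262], [0, 151.66], [-163.58, 163.58]. Speed limits (degrees/s): [159.86, 159.86, 180, 180, 180, 180].

## Interface

Orientations are given as a 3x3 rotation matrix whose columns are the frame's x, y, z axes.
In Python, from rig import * gives the robot as it stands. The module is installed in compiled form; this text tells all that it offers.
- The arm moves only by the tool arm_command, never from a script. Its argument "commands" is a list of rows, each an object with "translation": the shift along the tool's x, y, z scaled (see below), a list of three; "dr": the turn, a rotation vector about the tool's x, y, z scaled (see below), a list of three; "jaw": the closure, from 0 (fully open) to 1 (shut). In form: [{"translation": [x, y, z], "dr": [ax, ay, az], "jaw": jaw}, ...]. A call has 1 to 12 rows; each row shifts and turns the commanded pose from where the row before left it, along the tool's axes as they then stand; what a row does not reach is not made up. The controller multiplies each number of a shift by 25 mm and each number of a turn by 6 degrees. A row lasts 1/12 s, in which the tool goes at most 41.7 mm and 7.16 degrees, less where a joint would pass 70% of its speed; a pose out of reach is approached as far as the arm can. A call with a number of a shift or a turn outside -1 to 1 is refused whole. A call with a gripper value outside its range is refused whole. The fingers move at their own pace and stop on an object; the grip force is fixed at half the most. Time passes only in rows, so rows that do not move let the fingers close. It gives the time, the measured TCP pose, the force and the opening at its end, in the units of the state.
- read_state(): the state, without advancing time (a new reading comes with each control period).
- capture(name): name is "scene" or "top" or "wrist"; returns (picture, depth): 400x640x3 uint8, red, green, blue; 400x640 float32, m along the optical axis (not along the pixel's ray), 0 where there is no reading.
- camera_model(name): a dict with "intrinsics" (3x3 intrinsics, pixels), "pose" (4x4, takes a point from camera to world coordinates); the wrist camera has in their place "mount" (4x4, takes a point from camera to tool coordinates, whose origin is the TCP and whose axes are the flange's). Camera axes: x right, y down, z forward; pixel columns grow to the right and rows downward; lengths in m; the calibration is good to about 2 mm. The wrist camera is an equidistant fisheye: a pixel r from the principal point sees the ray r / f radians off the axis. A picture is of the moment at which its call begins: read the wrist's pose just before it. camera_model takes no time and is no camera call.
- hand_in(): hands the job in, once; it reports no verdict.
The state is a dict: "time_s": time; "joint_positions": joint angles; "qvel": joint speeds; "tau": joint torques, N m; "position": TCP position; "tcp_rot": TCP orientation; "force": force on the tool from outside, world axes, zero at the start; "moment": the same for the moment, N m; "opening": opening from 0.0 (shut) to 1.0 (fully open).
Only numpy, scipy, OpenCV 4.12 (cv2) and the standard library are available. Lean on these libraries where they do the work, as an engineer would, in place of code of your own. Each camera call takes 0.05 s, during which the arm holds its last target.

## Working session

There is one attempt and no reset: what is moved stays moved. The work goes in short steps, Python scripts to look and compute and a tool call to move; the robot and the scene stay as the last step left them, time stands still between calls to the robot, and variables do not carry over. Pictures are saved under pics/ and viewed, and the job is handed in when it is done.

Besides the shell and the picture viewer there is one more tool, called after "Call:" as name(argument=value, ...), one argument or row to a line, values as JSON. arm_command: Moves the arm, as the interface text tells. Its arguments: {"type":"object","properties":{"commands":{"type":"array"}},"required":["commands"]}

```bash
ls; mkdir -p pics
cat > h.py <<'E'
from rig import *
import numpy as np, cv2
def save(n,img): cv2.imwrite('pics/'+n+'.png',cv2.cvtColor(img,cv2.COLOR_RGB2BGR))
E
python3 - <<'E'
from h import *
np.set_printoptions(precision=4,suppress=True)
s=read_state();print(s)
for n in('scene','top','wrist'):
    m=camera_model(n);print(n,m)
    p,d=capture(n);save(n+'0',p);np.save('pics/'+n+'0d.npy',d);np.save('pics/'+n+'0p.npy',p)
E
```

```text
pics
{'time_s': 0.0, 'joint_positions': array([-87.1181,  30.2793,  82.1573,   0.0032,  67.6882, -10.2253]), 'qvel': array([ 0.0042,  0.1299, -0.0468, -0.1627,  0.0365,  0.0494]), 'tau': array([ -0.0004, -44.0049, -17.6591,   0.0632,   0.0582,  -0.0002]), 'position': array([ 0.1418, -0.608 ,  0.2296]), 'tcp_rot': array([[ 0.974 ,  0.2268, -0.0001],
       [ 0.2268, -0.974 ,  0.0022],
       [ 0.0004, -0.0021, -1.    ]]), 'force': array([ 0.6593, -1.144 ,  0.3541]), 'moment': array([-0.0341, -0.0056,  0.0112]), 'opening': 1.0030220346258116}
scene {'intrinsics': array([[376.7303,   0.    , 320.1311],
       [  0.    , 376.7303, 198.2581],
       [  0.    ,   0.    ,   1.    ]]), 'pose': array([[-0.2112,  0.7257, -0.6548,  1.2098],
       [ 0.9774,  0.1552, -0.1433,  0.1188],
       [-0.0023, -0.6703, -0.7421,  0.8817],
       [ 0.    ,  0.    ,  0.    ,  1.    ]])}
top {'intrinsics': array([[479.2219,   0.    , 316.2478],
       [  0.    , 479.2219, 208.1048],
       [  0.    ,   0.    ,   1.    ]]), 'pose': array([[ 0.0136, -0.9932,  0.1155,  0.4024],
       [-0.9997, -0.0158, -0.018 , -0.0019],
       [ 0.0197, -0.1153, -0.9931,  1.3934],
       [ 0.    ,  0.    ,  0.    ,  1.    ]])}
wrist {'intrinsics': array([[309.7069,   0.    , 324.5394],
       [  0.    , 309.7069, 202.8813],
       [  0.    ,   0.    ,   1.    ]]), 'mount': array([[ 0.0007, -0.9651, -0.2619,  0.0726],
       [ 1.    ,  0.0005,  0.0009,  0.0008],
       [-0.0007, -0.262 ,  0.9651, -0.1539],
       [ 0.    ,  0.    ,  0.    ,  1.    ]])}
```

View pics/scene0.png

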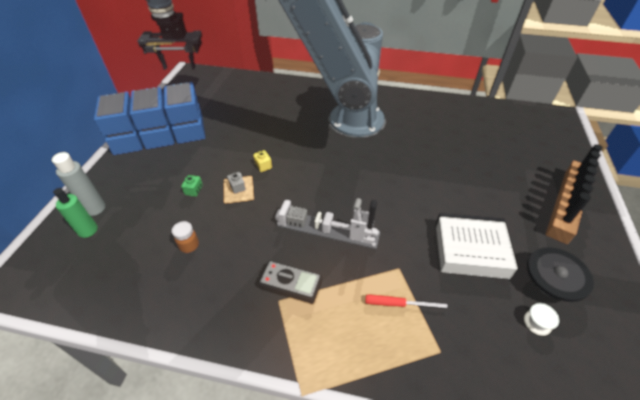

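View pics/top0.png

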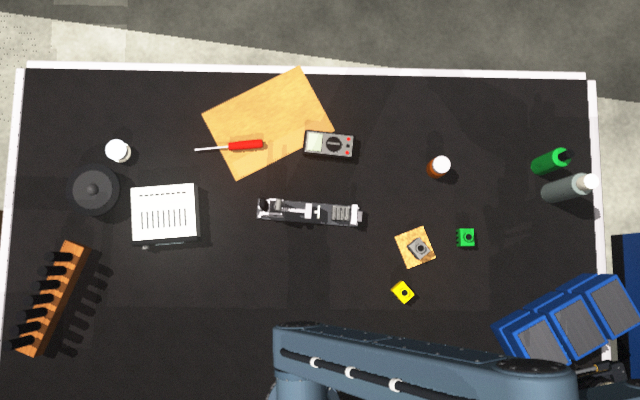

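View pics/wrist0.png

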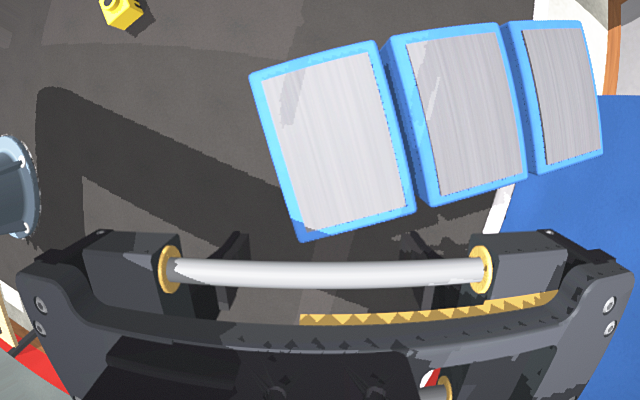

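The scene view shows the clamp (275-380, 200-245), the rest with a grey housing (238,185), and green (192,185) and yellow (263,160) look-alikes. The top view shows the clamp with its grip end at (262,210) and fixed jaw at (361,215), the rest at (415,247), and the spare area around it.

Candidates for "bossed", top-view pixels: grey on cork (419,248) chosen, green (466,237), yellow (403,292); ribbed grey on bed (346,215).

Run:
```python
from h import *
p=np.load('pics/top0p.npy')
def crop(n,p,x0,x1,y0,y1,k): save(n,cv2.resize(p[y0:y1,x0:x1],None,fx=k,fy=k,interpolation=cv2.INTER_CUBIC))
crop('c_top',p,245,485,190,310,3.3)
s=np.load('pics/scene0p.npy')
crop('c_sc',s,170,390,140,260,3.6)
```

```text
(no output)
```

View pics/c_top.png

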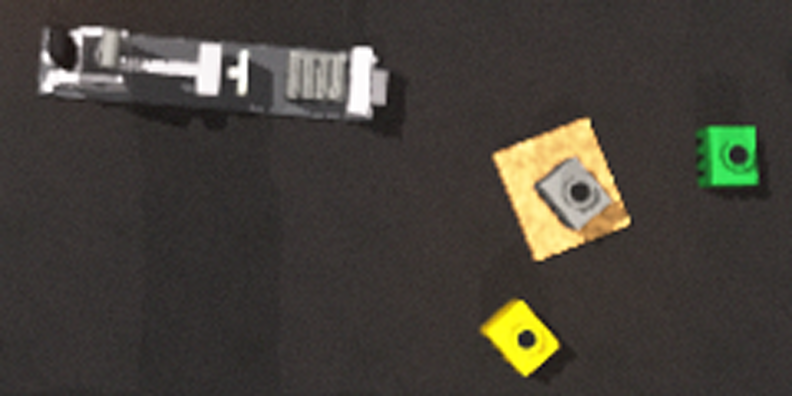

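View pics/c_sc.png

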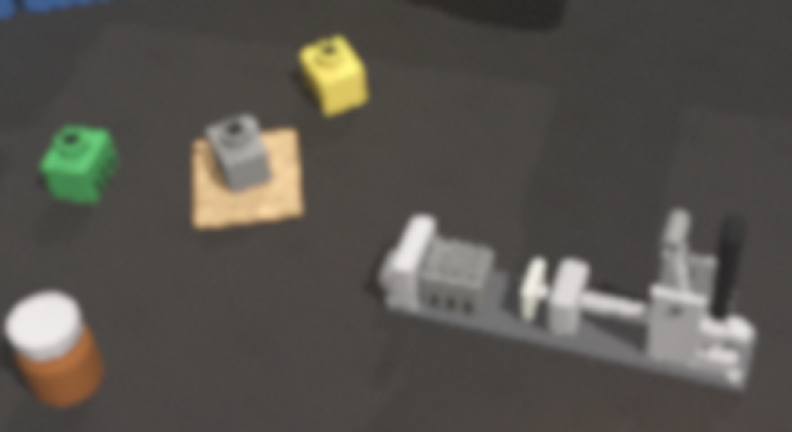

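The crop confirms it: a grey housing with a round dark-centred boss on the cork, and a four-ribbed housing against the fixed jaw. The grey bossed one is my choice. Next are rough positions, from rays cross-checked between views and depth.

```bash
cat >> h.py <<'E'
np.set_printoptions(precision=4,suppress=True)
def ray(name,u,v,st=None):
    m=camera_model(name);K=m['intrinsics']
    if name=='wrist':
        x=(u-K[0,2])/K[0,0];y=(v-K[1,2])/K[1,1];r=np.hypot(x,y)+1e-12
        d=np.array([np.sin(r)*x/r,np.sin(r)*y/r,np.cos(r)])
        R,p=np.array(st['tcp_rot']),np.array(st['position']);M=m['mount']
        return R@M[:3,3]+p,R@M[:3,:3]@d
    T=m['pose'];d=np.array([(u-K[0,2])/K[0,0],(v-K[1,2])/K[1,1],1])
    return T[:3,3],T[:3,:3]@d
def plane(name,u,v,z,st=None):
    o,d=ray(name,u,v,st);return o+d*(z-o[2])/d[2]
def two(r1,r2):
    (o1,d1),(o2,d2)=r1,r2;d1=d1/np.linalg.norm(d1);d2=d2/np.linalg.norm(d2)
    A=np.stack([d1,-d2],1);t=np.linalg.lstsq(A,o2-o1,rcond=None)[0]
    a,b=o1+d1*t[0],o2+d2*t[1];return (a+b)/2,np.linalg.norm(a-b)
E
python3 - <<'E'
from h import *
k=3.3;f=lambda x,y:(245+(x+.5)/k-.5,190+(y+.5)/k-.5)
for n,x,y,z in [('boss',580,190,.06),('rest1',494,154,.008),('rest2',588,118,.008),('rest3',632,222,.008),('rest4',540,262,.008),('rib',317,76,.057),('fj',362,80,.06),('grip',62,48,.157),('roll',107,45,.146),('green',738,155,.05),('yellow',526,340,.05),('pad',243,73,.05),('headfront',219,68,.054)]:
    u,v=f(x,y);print(n,(round(u,1),round(v,1)),plane('top',u,v,z))
g=lambda x,y:(170+(x+.5)/3.6-.5,140+(y+.5)/3.6-.5)
print('boss two',two(ray('top',*f(580,190)),ray('scene',*g(235,129))))
print('rib two',two(ray('top',*f(317,76)),ray('scene',*g(458,257))))
for n,x,y,z in [('jar',38,305,.075),('rest',247,178,.008)]: print(n,plane('scene',*g(x,y),z))
print('mm',plane('top',330,145,.04),plane('top',306,130,.04),plane('top',353,158,.04),'jar',plane('top',442,163,.075))
E
```

```text
boss (420.4, 247.2) [ 0.4524 -0.3179  0.06  ]
rest1 (394.3, 236.3) [ 0.4848 -0.2547  0.008 ]
rest2 (422.8, 225.4) [ 0.5178 -0.3381  0.008 ]
rest3 (436.2, 256.9) [ 0.427  -0.3757  0.008 ]
rest4 (408.3, 269.0) [ 0.3912 -0.2945  0.008 ]
rib (340.7, 212.7) [ 0.5461 -0.095   0.057 ]
fj (354.3, 213.9) [ 0.5429 -0.1331  0.06  ]
grip (263.4, 204.2) [0.5543 0.1128 0.157 ]
roll (277.1, 203.3) [0.5586 0.0783 0.146 ]
green (468.3, 236.6) [ 0.4846 -0.4563  0.05  ]
yellow (404.0, 292.7) [ 0.3263 -0.2732  0.05  ]
pad (318.3, 211.8) [ 0.5484 -0.0322  0.05  ]
headfront (311.0, 210.3) [ 0.5519 -0.0116  0.054 ]
boss two (array([ 0.4521, -0.3164,  0.0658]), np.float64(0.0003443336161808201))
rib two (array([ 0.5458, -0.0948,  0.0591]), np.float64(0.00024895140467392937))
jar [ 0.671  -0.3888  0.075 ]
rest [ 0.4549 -0.3143  0.008 ]
mm [ 0.7441 -0.0637  0.04  ] [0.7872 0.0063 0.04  ] [ 0.707  -0.1305  0.04  ] jar [ 0.6893 -0.3782  0.075 ]
```

Call:
arm_command(
  commands=[
    {"translation": [0.2, -0.8, -0.6], "dr": [0, 0, 0], "jaw": 0},
    {"translation": [0.2, -0.8, -0.6], "dr": [0, 0, 0], "jaw": 0},
    {"translation": [0.2, -0.8, -0.6], "dr": [0, 0, 0], "jaw": 0},
    {"translation": [0.2, -0.8, -0.6], "dr": [0, 0, 0], "jaw": 0},
    {"translation": [0.95, -0.3, 0], "dr": [0, 0, 0], "jaw": 0},
    {"translation": [0.95, -0.3, 0], "dr": [0, 0, 0], "jaw": 0},
    {"translation": [0.95, -0.3, 0], "dr": [0, 0, 0], "jaw": 0},
    {"translation": [0.95, -0.3, 0], "dr": [0, 0, 0], "jaw": 0},
    {"translation": [0.95, -0.3, 0], "dr": [0, 0, 0], "jaw": 0},
    {"translation": [0.95, -0.3, 0], "dr": [0, 0, 0], "jaw": 0},
    {"translation": [0.95, -0.3, 0], "dr": [0, 0, 0], "jaw": 0},
    {"translation": [0.95, -0.3, 0], "dr": [0, 0, 0], "jaw": 0},
  ],
)

```text
time_s: 1.15
position: [0.3154, -0.4237, 0.2903]
tcp_rot: [[0.974, 0.227, -0.0], [0.227, -0.974, 0.001], [-0.0, -0.001, -1.0]]
force: [-0.9, 0.3, 0.9]
opening: 0.996
```

Call:
arm_command(
  commands=[
    {"translation": [0.95, -0.42, 0.67], "dr": [0, 0, 0], "jaw": 0},
    {"translation": [0.95, -0.42, 0.67], "dr": [0, 0, 0], "jaw": 0},
    {"translation": [0.95, -0.42, 0.67], "dr": [0, 0, 0], "jaw": 0},
    {"translation": [0.95, -0.42, 0.67], "dr": [0, 0, 0], "jaw": 0},
    {"translation": [0.95, -0.42, 0.67], "dr": [0, 0, 0], "jaw": 0},
    {"translation": [0.95, -0.42, 0.67], "dr": [0, 0, 0], "jaw": 0},
    {"translation": [0, 0, 0], "dr": [0, 0, 0], "jaw": 0},
  ],
)

```text
time_s: 1.73
position: [0.4402, -0.3265, 0.1867]
tcp_rot: [[0.973, 0.23, -0.003], [0.23, -0.973, 0.006], [-0.002, -0.007, -1.0]]
force: [-0.2, -0.2, -0.1]
opening: 1.004
```

```bash
cat >> h.py <<'E'
import pickle
def shot(n,cam='wrist'):
    s=read_state();p,d=capture(cam);save(n,p);pickle.dump((s,p,d),open('pics/%s.pkl'%n,'wb'));print(s['time_s'],s['position'],s['force']);return s,p,d
def load(n): return pickle.load(open('pics/%s.pkl'%n,'rb'))
E
python3 -c "
from h import *
shot('w1')"
```

```text
1.7333 [ 0.4402 -0.3265  0.1867] [-0.1812 -0.2287 -0.1026]
```

View pics/w1.png

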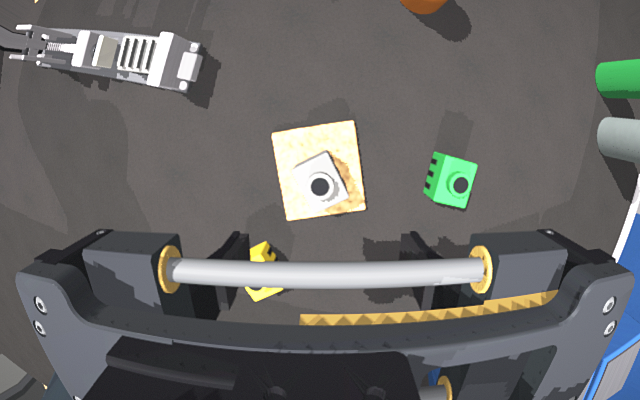

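The wrist view shows the rest corners at (272,133), (354,121), (367,210) and (287,220), the boss at (319,186), and the clamp's fixed jaw at (170,62).

Run:
```python
from h import *
s,p,d=load('w1')
save('w1c',cv2.resize(p[110:230,260:380],None,fx=5,fy=5,interpolation=cv2.INTER_CUBIC))
```

```text
(no output)
```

View pics/w1c.png

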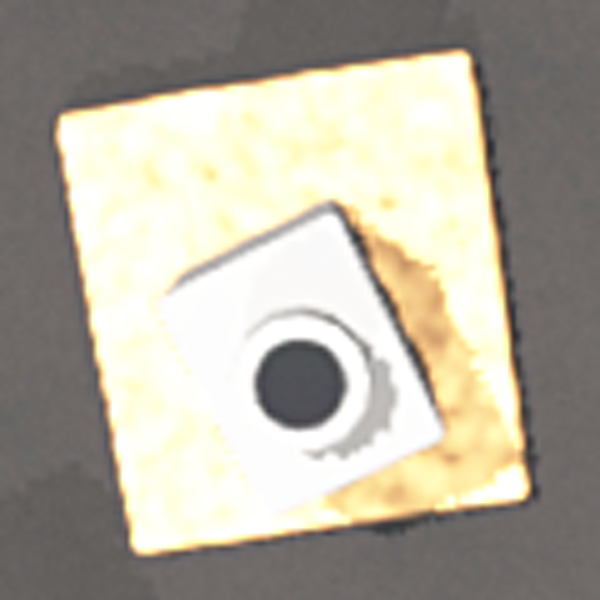

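Run:
```python
from h import *
s,p,d=load('w1')
f=lambda x,y:(260+(x+.5)/5-.5,110+(y+.5)/5-.5)
P=[plane('wrist',*f(x,y),.048,s) for x,y in [(165,295),(337,213),(440,437),(275,515)]]
print(np.array(P),np.mean(P,0))
for i in range(4):
    v=P[(i+1)%4]-P[i];print(np.linalg.norm(v),np.degrees(np.arctan2(v[1],v[0])))
print('boss ctr', plane('wrist',*f(300,384),.06,s), two(ray('wrist',*f(300,384),s),ray('top',420.4,247.2)))
Q=[plane('wrist',*f(x,y),.008,s) for x,y in [(60,118),(467,52),(528,497),(136,552)]]
print(np.array(Q),np.mean(Q,0))
for i in range(4):
    v=Q[(i+1)%4]-Q[i];print(np.linalg.norm(v),np.degrees(np.arctan2(v[1],v[0])))
v,u=[int(round(t)) for t in f(300,384)][::-1];print(d[v,u],d[v-8,u-18])
```

```text
[[ 0.4594 -0.2905  0.048 ]
 [ 0.4823 -0.3189  0.048 ]
 [ 0.4444 -0.3487  0.048 ]
 [ 0.4214 -0.3209  0.048 ]] [ 0.4519 -0.3198  0.048 ]
0.0364627465748736 -51.18693383344008
0.04810896470335664 -141.85266639684664
0.036043579060462405 129.64376430569547
0.04862846401965639 38.65280165077347
boss ctr [ 0.4509 -0.3194  0.06  ] (array([ 0.4518, -0.3186,  0.0608]), np.float64(0.0020741823633702926))
[[ 0.4851 -0.257   0.008 ]
 [ 0.5186 -0.3388  0.008 ]
 [ 0.4264 -0.3766  0.008 ]
 [ 0.3931 -0.2934  0.008 ]] [ 0.4558 -0.3164  0.008 ]
0.08832794337364629 -67.70872570183009
0.09965383900037217 -157.7053500833777
0.0896477476214634 111.83478746061847
0.09894829149097967 21.532069697783168
0.28516713 0.29670116
```

Call:
arm_command(
  commands=[
    {"translation": [0, 0, 0], "dr": [0, 0, -1], "jaw": 0},
    {"translation": [0, 0, 0], "dr": [0, 0, -1], "jaw": 0},
    {"translation": [0, 0, 0], "dr": [0, 0, -1], "jaw": 0},
    {"translation": [0, 0, 0], "dr": [0, 0, -1], "jaw": 0},
    {"translation": [0, 0, 0], "dr": [0, 0, -1], "jaw": 0},
    {"translation": [0, 0, 0], "dr": [0, 0, -1], "jaw": 0},
    {"translation": [0, 0, 0], "dr": [0, 0, -1], "jaw": 0},
    {"translation": [0, 0, 0], "dr": [0, 0, -1], "jaw": 0},
    {"translation": [0, 0, 0], "dr": [0, 0, -1], "jaw": 0},
    {"translation": [0, 0, 0], "dr": [0, 0, -1], "jaw": 0},
    {"translation": [0, 0, 0], "dr": [0, 0, -1], "jaw": 0},
    {"translation": [0, 0, 0], "dr": [0, 0, -1], "jaw": 0},
  ],
)

```text
time_s: 2.78
position: [0.4384, -0.3322, 0.1908]
tcp_rot: [[0.081, 0.997, 0.0], [0.997, -0.081, -0.001], [-0.001, 0.001, -1.0]]
force: [-0.9, -0.8, 0.3]
opening: 0.999
```

Call:
arm_command(
  commands=[
    {"translation": [0.87, 0.33, -0.12], "dr": [0, 0, 0], "jaw": 0},
    {"translation": [0.87, 0.33, -0.12], "dr": [0, 0, 0], "jaw": 0},
    {"translation": [0.87, 0.33, -0.12], "dr": [0, 0, 0], "jaw": 0},
    {"translation": [0.87, 0.33, -0.12], "dr": [0, 0, 0], "jaw": 0},
    {"translation": [0.87, 0.33, -0.12], "dr": [0, 0, 0], "jaw": 0},
    {"translation": [0.87, 0.33, -0.12], "dr": [0, 0, 0], "jaw": 0},
    {"translation": [0.87, 0.33, -0.12], "dr": [0, 0, 0], "jaw": 0},
    {"translation": [0.87, 0.33, -0.12], "dr": [0, 0, 0], "jaw": 0},
    {"translation": [0.87, 0.33, -0.12], "dr": [0, 0, 0], "jaw": 0},
    {"translation": [0.87, 0.33, -0.12], "dr": [0, 0, 0], "jaw": 0},
    {"translation": [0, 0, 0], "dr": [0, 0, 0], "jaw": 0},
  ],
)

```text
time_s: 3.7
position: [0.5413, -0.1193, 0.2215]
tcp_rot: [[0.083, 0.997, 0.003], [0.997, -0.083, 0.0], [0.0, 0.003, -1.0]]
force: [-0.3, -0.4, -0.4]
opening: 1.0
```

```bash
python3 -c "
from h import *
s,p,d=shot('w2')
save('w2c',cv2.resize(p[60:260,180:460],None,fx=2.85,fy=2.85,interpolation=cv2.INTER_CUBIC))"
```

```text
3.7 [ 0.5413 -0.1193  0.2215] [-0.3034 -0.4499 -0.4016]
```

View pics/w2.png

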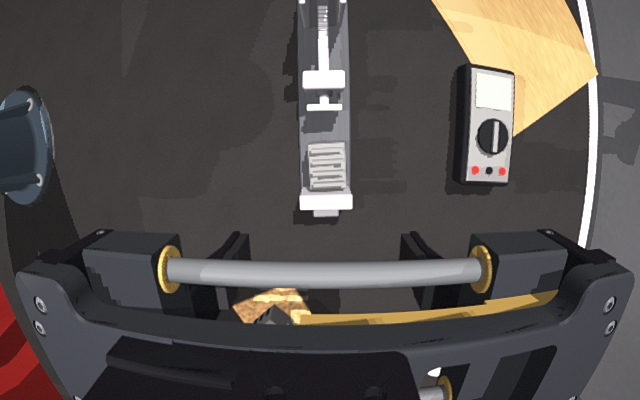

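View pics/w2c.png

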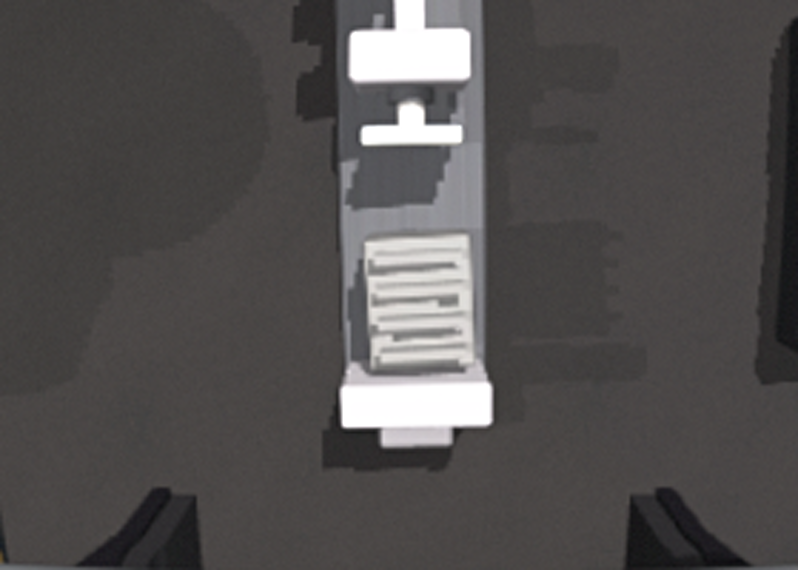

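The clamp is seen from behind the fixed jaw in the w2 crop. The fixed jaw top is at (341-492, 383-427), the ribbed housing at (365-473, 235-365), the pad front edge at (362-462, 144), and the head front at (352-470, 80).

Run:
```python
from h import *
s,p,d=load('w2')
f=lambda x,y:(180+(x+.5)/2.85-.5,60+(y+.5)/2.85-.5)
for n,z,L in [('fj',.06,[(341,383),(492,383),(341,427),(492,427)]),('rib',.057,[(365,237),(469,235),(373,365),(473,362)]),('pad',.05,[(362,144),(462,144)]),('head',.054,[(352,80),(470,80)]),('base',.01,[(338,140),(484,140),(346,355),(487,355)])]:
    P=np.array([plane('wrist',*f(x,y),z,s) for x,y in L]);print(n);print(P[:,:2],P.mean(0)[:2])
    ii=[]
    for x,y in L:
        u,v=f(x,y);o,r=ray('wrist',u,v,s)
# depth-based check of heights
def dp(x,y):
    u,v=f(x,y);dd=d[int(round(v)),int(round(u))];o,r=ray('wrist',u,v,s)
    M=camera_model('wrist')['mount'];ax=np.array(s['tcp_rot'])@M[:3,:3]@[0,0,1]
    return o+r*dd/(r@ax)
for n,q in dict(fj=(416,405),rib=(420,350),rib4=(420,243),bed=(400,215),pad=(412,135),head=(410,55),mat=(600,480)).items(): print(n,dp(*q))
```

```text
fj
[[ 0.5164 -0.1224]
 [ 0.5719 -0.127 ]
 [ 0.5147 -0.1392]
 [ 0.5709 -0.1439]] [ 0.5435 -0.1331]
rib
[[ 0.5301 -0.0699]
 [ 0.5674 -0.0723]
 [ 0.5286 -0.1173]
 [ 0.5656 -0.1192]] [ 0.5479 -0.0947]
pad
[[ 0.5316 -0.0361]
 [ 0.5678 -0.0391]] [ 0.5497 -0.0376]
head
[[ 0.5302 -0.0125]
 [ 0.5723 -0.016 ]] [ 0.5513 -0.0142]
base
[[ 0.5199 -0.0319]
 [ 0.5794 -0.0369]
 [ 0.5148 -0.1221]
 [ 0.5743 -0.1271]] [ 0.5471 -0.0795]
fj [ 0.5433 -0.1329  0.0604]
rib [ 0.5464 -0.1132  0.0566]
rib4 [ 0.5496 -0.0743  0.0502]
bed [ 0.5426 -0.0652  0.01  ]
pad [ 0.55   -0.0344  0.0504]
head [ 0.5517 -0.0049  0.0523]
mat [ 0.6239 -0.192  -0.0008]
```

Heights agree: jaw top 60, rib tops 57, bed 10, pad top 50 mm. The ribbed housing is near (0.547,-0.096) and the clamp x axis is near azimuth -93.5°. I'll descend over it and verify part-way.

Call:
arm_command(
  commands=[
    {"translation": [0.94, 0.17, 0.2], "dr": [0, 0, -0.23], "jaw": 0},
    {"translation": [0, 0, 0.9], "dr": [0, 0, 0], "jaw": 0},
    {"translation": [0, 0, 0.9], "dr": [0, 0, 0], "jaw": 0},
    {"translation": [0, 0, 0.9], "dr": [0, 0, 0], "jaw": 0},
    {"translation": [0, 0, 0.9], "dr": [0, 0, 0], "jaw": 0},
    {"translation": [0, 0, 0.9], "dr": [0, 0, 0], "jaw": 0},
    {"translation": [0, 0, 0], "dr": [0, 0, 0], "jaw": 0},
  ],
)

```text
time_s: 4.33
position: [0.5428, -0.0991, 0.0991]
tcp_rot: [[0.063, 0.998, -0.008], [0.998, -0.063, 0.002], [0.002, -0.008, -1.0]]
force: [-0.8, -0.2, -0.1]
opening: 0.997
```

```bash
python3 -c "
from h import *
s,p,d=shot('w3')
save('w3c',cv2.resize(p[40:290,160:480],None,fx=2.4,fy=2.4,interpolation=cv2.INTER_CUBIC))"
```

```text
4.3333 [ 0.5428 -0.0991  0.0991] [-0.7829 -0.152  -0.0828]
```

View pics/w3c.png

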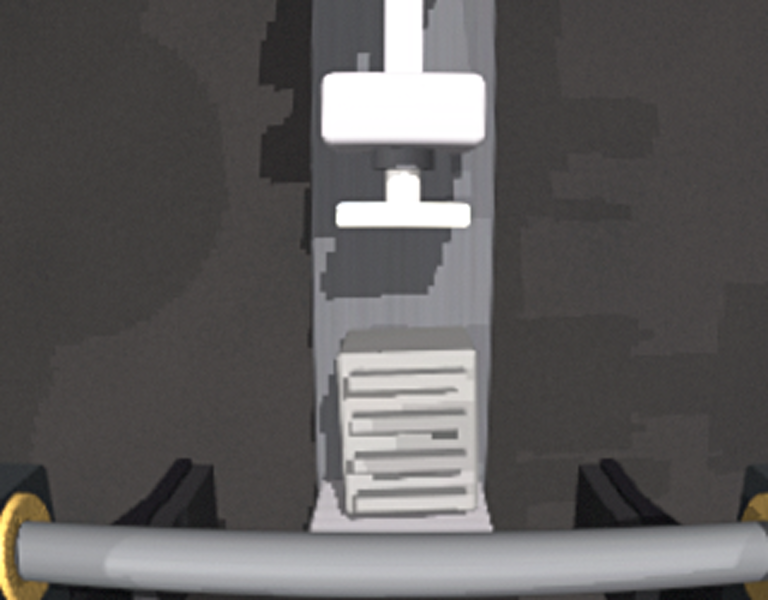

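Run:
```python
from h import *
s,p,d=load('w3');print(read_state()['position'])
f=lambda x,y:(160+(x+.5)/2.4-.5,40+(y+.5)/2.4-.5)
for n,z,L in [('bodytop',.05,[(338,351),(475,349),(347,517),(480,508)]),('pad',.05,[(337,227),(470,227)]),('head',.054,[(322,143),(484,143)]),('base',.01,[(312,100),(494,100),(316,470),(487,470)])]:
    P=np.array([plane('wrist',*f(x,y),z,s) for x,y in L]);print(n);print(P[:,:2],P.mean(0)[:2])
```

```text
[ 0.544  -0.0993  0.1009]
bodytop
[[ 0.5294 -0.0705]
 [ 0.5677 -0.0722]
 [ 0.5278 -0.1213]
 [ 0.5677 -0.1207]] [ 0.5481 -0.0962]
pad
[[ 0.5317 -0.036 ]
 [ 0.5678 -0.0381]] [ 0.5498 -0.0371]
head
[[ 0.5296 -0.013 ]
 [ 0.5724 -0.0155]] [ 0.551  -0.0143]
base
[[ 0.5229  0.005 ]
 [ 0.5816  0.0014]
 [ 0.5141 -0.1208]
 [ 0.5741 -0.1244]] [ 0.5482 -0.0597]
```

Call:
arm_command(
  commands=[
    {"translation": [0.12, 0.14, 0.5], "dr": [0, 0, 0], "jaw": 0},
    {"translation": [0, 0, 0.9], "dr": [0, 0, 0], "jaw": 0},
    {"translation": [0, 0, 0.9], "dr": [0, 0, 0], "jaw": 0},
    {"translation": [0, 0, 0.75], "dr": [0, 0, 0], "jaw": 0},
    {"translation": [0, 0, 0], "dr": [0, 0, 0], "jaw": 0},
    {"translation": [0, 0, 0], "dr": [0, 0, 0], "jaw": 0},
  ],
)

```text
time_s: 4.88
position: [0.5501, -0.0959, 0.0265]
tcp_rot: [[0.061, 0.998, 0.0], [0.998, -0.061, -0.0], [-0.0, 0.0, -1.0]]
force: [-0.0, 0.8, -0.4]
opening: 1.001
```

Call:
arm_command(
  commands=[
    {"translation": [0, -0.09, 0.1], "dr": [0, 0, 0], "jaw": 0},
    {"translation": [0, 0, 0], "dr": [0, 0, 0], "jaw": 0},
    {"translation": [0, 0, 0], "dr": [0, 0, 0], "jaw": 1},
    {"translation": [0, 0, 0], "dr": [0, 0, 0], "jaw": 1},
    {"translation": [0, 0, 0], "dr": [0, 0, 0], "jaw": 1},
    {"translation": [0, 0, 0], "dr": [0, 0, 0], "jaw": 1},
    {"translation": [0, 0, 0], "dr": [0, 0, 0], "jaw": 1},
    {"translation": [0, 0, 0], "dr": [0, 0, 0], "jaw": 1},
  ],
)

```text
time_s: 5.55
position: [0.5475, -0.0954, 0.0239]
tcp_rot: [[0.061, 0.998, 0.0], [0.998, -0.061, -0.0], [-0.0, 0.0, -1.0]]
force: [-0.5, 0.4, 0.5]
opening: 0.632
```

Call:
arm_command(
  commands=[
    {"translation": [0, 0, 0], "dr": [0, 0, 0], "jaw": 1},
    {"translation": [0, 0, 0], "dr": [0, 0, 0], "jaw": 1},
    {"translation": [0, 0, 0], "dr": [0, 0, 0], "jaw": 1},
    {"translation": [0, 0, 0], "dr": [0, 0, 0], "jaw": 1},
  ],
)

```text
time_s: 5.88
position: [0.5473, -0.0953, 0.0237]
tcp_rot: [[0.061, 0.998, -0.0], [0.998, -0.061, 0.0], [0.0, -0.0, -1.0]]
force: [0.2, -0.9, -0.3]
opening: 0.459
```

Call:
arm_command(
  commands=[
    {"translation": [0, 0, -0.5], "dr": [0, 0, 0], "jaw": 1},
    {"translation": [0, 0, -1], "dr": [0, 0, 0], "jaw": 1},
    {"translation": [0, 0, -1], "dr": [0, 0, 0], "jaw": 1},
    {"translation": [0, 0, -1], "dr": [0, 0, 0], "jaw": 1},
    {"translation": [-0.86, 0.32, -0.2], "dr": [0, 0, 0], "jaw": 1},
    {"translation": [-0.86, 0.32, 0], "dr": [0, 0, 0], "jaw": 1},
    {"translation": [-0.86, 0.32, 0], "dr": [0, 0, 0], "jaw": 1},
    {"translation": [-0.86, 0.32, 0], "dr": [0, 0, 0], "jaw": 1},
    {"translation": [-0.86, 0.32, 0], "dr": [0, 0, 0], "jaw": 1},
    {"translation": [-0.86, 0.32, 0], "dr": [0, 0, 0], "jaw": 1},
    {"translation": [-0.86, 0.32, 0], "dr": [0, 0, 0], "jaw": 1},
    {"translation": [-0.86, 0.32, 0], "dr": [0, 0, 0], "jaw": 1},
  ],
)

```text
time_s: 6.88
position: [0.6007, -0.2719, 0.1159]
tcp_rot: [[0.061, 0.998, -0.001], [0.998, -0.061, 0.001], [0.001, -0.001, -1.0]]
force: [-0.2, -0.2, -0.8]
opening: 0.459
```

Call:
arm_command(
  commands=[
    {"translation": [0, 0, 0], "dr": [0, 0, 0], "jaw": 1},
    {"translation": [0, 0, 0], "dr": [0, 0, 0], "jaw": 1},
  ],
)

```text
time_s: 7.05
position: [0.6006, -0.272, 0.1158]
tcp_rot: [[0.063, 0.998, -0.0], [0.998, -0.063, 0.0], [0.0, -0.0, -1.0]]
force: [-0.1, 0.7, -1.4]
opening: 0.461
```

```bash
python3 -c "
from h import *
s,p,d=shot('w4')"
```

```text
7.05 [ 0.6006 -0.272   0.1158] [-0.0961  0.7435 -1.3955]
```

View pics/w4.png

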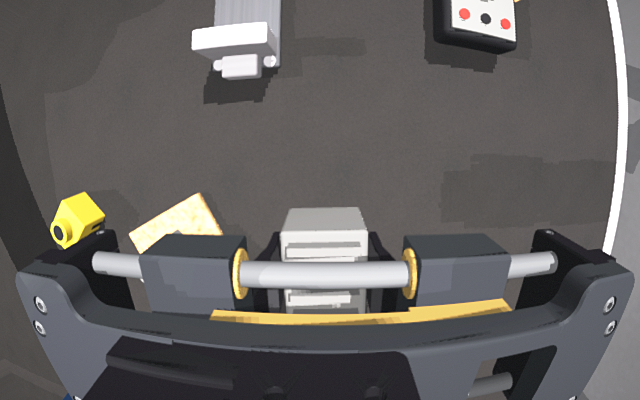

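The housing is held level, and the patch below is clear mat. I'll lower it there.

Call:
arm_command(
  commands=[
    {"translation": [0, 0, 0.9], "dr": [0, 0, 0], "jaw": 1},
    {"translation": [0, 0, 0.9], "dr": [0, 0, 0], "jaw": 1},
    {"translation": [0, 0, 0.9], "dr": [0, 0, 0], "jaw": 1},
    {"translation": [0, 0, 0.7], "dr": [0, 0, 0], "jaw": 1},
    {"translation": [0, 0, 0.3], "dr": [0, 0, 0], "jaw": 1},
    {"translation": [0, 0, 0.3], "dr": [0, 0, 0], "jaw": 1},
    {"translation": [0, 0, 0], "dr": [0, 0, 0], "jaw": 1},
  ],
)

```text
time_s: 7.68
position: [0.6, -0.2697, 0.0152]
tcp_rot: [[0.06, 0.998, -0.002], [0.998, -0.06, 0.002], [0.001, -0.002, -1.0]]
force: [0.7, 0.3, -0.8]
opening: 0.461
```

Call:
arm_command(
  commands=[
    {"translation": [0, 0, 0.05], "dr": [0, 0, 0], "jaw": 1},
    {"translation": [0, 0, 0], "dr": [0, 0, 0], "jaw": 1},
    {"translation": [0, 0, 0], "dr": [0, 0, 0], "jaw": 0},
    {"translation": [0, 0, 0], "dr": [0, 0, 0], "jaw": 0},
    {"translation": [0, 0, 0], "dr": [0, 0, 0], "jaw": 0},
    {"translation": [0, 0, 0], "dr": [0, 0, 0], "jaw": 0},
    {"translation": [0, 0, 0], "dr": [0, 0, 0], "jaw": 0},
    {"translation": [0, 0, -0.3], "dr": [0, 0, 0], "jaw": 0},
    {"translation": [0, 0, -0.9], "dr": [0, 0, 0], "jaw": 0},
    {"translation": [0, 0, -1], "dr": [0, 0, 0], "jaw": 0},
    {"translation": [0, 0, -1], "dr": [0, 0, 0], "jaw": 0},
    {"translation": [0, 0, -1], "dr": [0, 0, 0], "jaw": 0},
  ],
)

```text
time_s: 8.68
position: [0.6007, -0.2709, 0.1215]
tcp_rot: [[0.061, 0.998, -0.0], [0.998, -0.061, 0.0], [0.0, -0.0, -1.0]]
force: [0.8, 0.4, 0.5]
opening: 0.994
```

```bash
python3 -c "
from h import *
s,p,d=shot('w5');print(s['opening'],s['joint_positions'])"
```

```text
8.6833 [ 0.6007 -0.2709  0.1215] [0.8327 0.3728 0.4767]
0.9938781959648674 [-33.9742  40.0907  82.0645  -0.0014  57.8561 -30.4623]
```

View pics/w5.png

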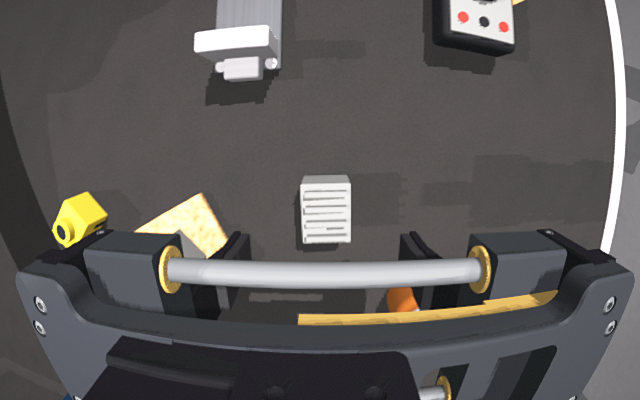

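Call:
arm_command(
  commands=[
    {"translation": [-0.385, -0.97, 0], "dr": [0, 0, 0], "jaw": 0},
    {"translation": [-0.385, -0.97, 0], "dr": [0, 0, 0], "jaw": 0},
    {"translation": [-0.385, -0.97, 0], "dr": [0, 0, 0], "jaw": 0},
    {"translation": [-0.385, -0.97, 0], "dr": [0, 0, 0], "jaw": 0},
    {"translation": [-0.385, -0.97, 0], "dr": [0, 0, 0], "jaw": 0},
    {"translation": [-0.385, -0.97, 0], "dr": [0, 0, 0], "jaw": 0},
    {"translation": [0, 0, 0], "dr": [0, 0, 1], "jaw": 0},
    {"translation": [0, 0, 0], "dr": [0, 0, 1], "jaw": 0},
    {"translation": [0, 0, 0], "dr": [0, 0, 1], "jaw": 0},
    {"translation": [0, 0, 0], "dr": [0, 0, 1], "jaw": 0},
    {"translation": [0, 0, 0], "dr": [0, 0, 1], "jaw": 0},
    {"translation": [0, 0, 0], "dr": [0, 0, 1], "jaw": 0},
  ],
)

```text
time_s: 9.73
position: [0.4521, -0.3199, 0.1206]
tcp_rot: [[0.64, 0.768, 0.001], [0.768, -0.64, -0.001], [-0.0, 0.001, -1.0]]
force: [0.8, -0.4, 0.6]
opening: 1.001
```

Call:
arm_command(
  commands=[
    {"translation": [0, 0, 0], "dr": [0, 0, 1], "jaw": 0},
    {"translation": [0, 0, 0], "dr": [0, 0, 1], "jaw": 0},
    {"translation": [0, 0, 0], "dr": [0, 0, 0], "jaw": 0},
    {"translation": [0, 0, 0], "dr": [0, 0, 0], "jaw": 0},
  ],
)

```text
time_s: 10.07
position: [0.4521, -0.3198, 0.1204]
tcp_rot: [[0.781, 0.625, 0.0], [0.625, -0.781, -0.0], [0.0, 0.0, -1.0]]
force: [0.0, 0.4, -0.4]
opening: 1.0
```

```bash
python3 -c "
from h import *
s,p,d=shot('w6');save('w6c',cv2.resize(p[110:260,230:410],None,fx=4,fy=4,interpolation=cv2.INTER_CUBIC))
print(s['tcp_rot'])"
```

```text
10.0667 [ 0.4521 -0.3198  0.1204] [ 0.0412  0.3753 -0.4047]
[[ 0.781   0.6245  0.0003]
 [ 0.6245 -0.781  -0.0004]
 [ 0.      0.0005 -1.    ]]
```

View pics/w6c.png

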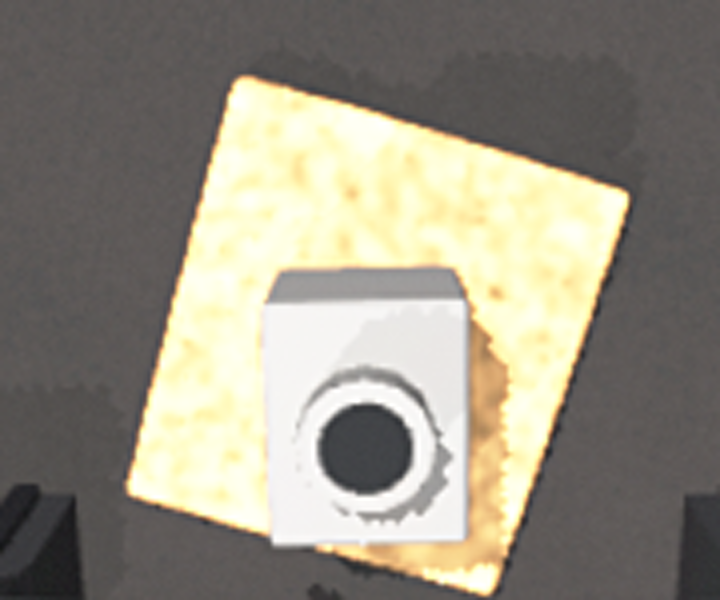

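The close crop shows the bossed housing's top at (264-468, 300-545), square with the tool. The boss centre is at (366,448).

Run:
```python
from h import *
s,p,d=load('w6')
f=lambda x,y:(230+(x+.5)/4-.5,110+(y+.5)/4-.5)
P=np.array([plane('wrist',*f(x,y),.048,s) for x,y in [(264,303),(468,299),(465,542),(270,546)]])
print(P[:,:2],P.mean(0))
for i in range(4):
    v=P[(i+1)%4]-P[i];print(np.linalg.norm(v),np.degrees(np.arctan2(v[1],v[0])))
R=np.array(s['tcp_rot']);print('tool frame',R.T@(P.mean(0)-s['position']), 'boss',R.T@(plane('wrist',*f(366,448),.06,s)-s['position']))
s1,_,_=load('w1')
g=lambda x,y:(260+(x+.5)/5-.5,110+(y+.5)/5-.5)
print(two(ray('wrist',*f(366,448),s),ray('wrist',*g(300,384),s1)))
```

```text
[[ 0.4584 -0.2888]
 [ 0.4828 -0.3181]
 [ 0.4448 -0.3491]
 [ 0.4199 -0.3194]] [ 0.4515 -0.3189  0.048 ]
0.0381586660513946 -50.208685512723164
0.04904491631102661 -140.83420514469856
0.03870942784787752 129.9886190411594
0.0491872830832866 38.52622772578622
tool frame [ 0.0001 -0.0011  0.0724] boss [-0.0002 -0.0011  0.0604]
(array([ 0.4496, -0.3201,  0.0547]), np.float64(0.0004326589177211699))
```

Call:
arm_command(
  commands=[
    {"translation": [0, -0.04, 1], "dr": [0, 0, 0.1], "jaw": 0},
    {"translation": [0, 0, 1], "dr": [0, 0, 0], "jaw": 0},
    {"translation": [0, 0, 1], "dr": [0, 0, 0], "jaw": 0},
    {"translation": [0, 0, 0.65], "dr": [0, 0, 0], "jaw": 0},
    {"translation": [0, 0, 0.3], "dr": [0, 0, 0], "jaw": 0},
    {"translation": [0, 0, 0], "dr": [0, 0, 0], "jaw": 0.4},
    {"translation": [0, 0, 0], "dr": [0, 0, 0], "jaw": 1},
    {"translation": [0, 0, 0], "dr": [0, 0, 0], "jaw": 1},
    {"translation": [0, 0, 0], "dr": [0, 0, 0], "jaw": 1},
    {"translation": [0, 0, 0], "dr": [0, 0, 0], "jaw": 1},
    {"translation": [0, 0, 0], "dr": [0, 0, 0], "jaw": 1},
    {"translation": [0, 0, 0], "dr": [0, 0, 0], "jaw": 1},
  ],
)

```text
time_s: 11.12
position: [0.4517, -0.3191, 0.0219]
tcp_rot: [[0.789, 0.614, 0.001], [0.614, -0.789, -0.001], [0.0, 0.001, -1.0]]
force: [0.2, 0.2, 0.6]
opening: 0.55
```

Call:
arm_command(
  commands=[
    {"translation": [0, 0, 0], "dr": [0, 0, 0], "jaw": 1},
    {"translation": [0, 0, 0], "dr": [0, 0, 0], "jaw": 1},
    {"translation": [0, 0, 0], "dr": [0, 0, 0], "jaw": 1},
    {"translation": [0, 0, 0], "dr": [0, 0, 0], "jaw": 1},
  ],
)

```text
time_s: 11.45
position: [0.4513, -0.3186, 0.0216]
tcp_rot: [[0.789, 0.614, -0.0], [0.614, -0.789, 0.0], [0.0, -0.001, -1.0]]
force: [-1.1, 1.5, 3.6]
opening: 0.455
```

Call:
arm_command(
  commands=[
    {"translation": [0, 0, -0.5], "dr": [0, 0, 0], "jaw": 1},
    {"translation": [0, 0, -1], "dr": [0, 0, 0], "jaw": 1},
    {"translation": [0, 0, -1], "dr": [0, 0, 0], "jaw": 1},
    {"translation": [0, 0, -1], "dr": [0, 0, -1], "jaw": 1},
    {"translation": [0, 0, -0.6], "dr": [0, 0, -1], "jaw": 1},
    {"translation": [0, 0, 0], "dr": [0, 0, -1], "jaw": 1},
    {"translation": [0, 0, 0], "dr": [0, 0, -1], "jaw": 1},
    {"translation": [0, 0, 0], "dr": [0, 0, -1], "jaw": 1},
    {"translation": [0, 0, 0], "dr": [0, 0, -1], "jaw": 1},
    {"translation": [0, 0, 0], "dr": [0, 0, -1], "jaw": 1},
    {"translation": [0, 0, 0], "dr": [0, 0, -1], "jaw": 1},
    {"translation": [0, 0, 0], "dr": [0, 0, -0.08], "jaw": 1},
  ],
)

```text
time_s: 12.45
position: [0.4512, -0.3188, 0.1233]
tcp_rot: [[0.061, 0.998, -0.0], [0.998, -0.061, 0.0], [0.0, -0.0, -1.0]]
force: [-0.2, 0.3, -1.2]
opening: 0.46
```

Call:
arm_command(
  commands=[
    {"translation": [0.91, 0.32, 0], "dr": [0, 0, 0], "jaw": 1},
    {"translation": [0.91, 0.32, 0], "dr": [0, 0, 0], "jaw": 1},
    {"translation": [0.91, 0.32, 0], "dr": [0, 0, 0], "jaw": 1},
    {"translation": [0.91, 0.32, 0], "dr": [0, 0, 0], "jaw": 1},
    {"translation": [0.91, 0.32, 0], "dr": [0, 0, 0], "jaw": 1},
    {"translation": [0.91, 0.32, 0], "dr": [0, 0, 0], "jaw": 1},
    {"translation": [0.91, 0.32, 0], "dr": [0, 0, 0], "jaw": 1},
    {"translation": [0.91, 0.32, 0], "dr": [0, 0, 0], "jaw": 1},
    {"translation": [0.91, 0.32, 0], "dr": [0, 0, 0], "jaw": 1},
    {"translation": [0.91, 0.32, 0], "dr": [0, 0, 0], "jaw": 1},
    {"translation": [0, 0, 0], "dr": [0, 0, 0], "jaw": 1},
    {"translation": [0, 0, 0], "dr": [0, 0, 0], "jaw": 1},
  ],
)

```text
time_s: 13.45
position: [0.5458, -0.0958, 0.1234]
tcp_rot: [[0.062, 0.998, -0.0], [0.998, -0.062, -0.0], [-0.0, -0.0, -1.0]]
force: [0.2, -0.3, -0.9]
opening: 0.458
```

```bash
python3 -c "
from h import *
s,p,d=shot('w7');save('w7c',cv2.resize(p[0:290,160:480],None,fx=2,fy=2,interpolation=cv2.INTER_CUBIC))
print(s['tcp_rot'],s['joint_positions'])"
```

```text
13.45 [ 0.5458 -0.0958  0.1234] [ 0.1857 -0.3493 -0.9309]
[[ 0.0624  0.9981 -0.0003]
 [ 0.9981 -0.0624 -0.0001]
 [-0.0001 -0.0003 -1.    ]] [-21.5045  33.4167  97.8427  -0.0185  48.7566 -17.9169]
```

View pics/w7c.png

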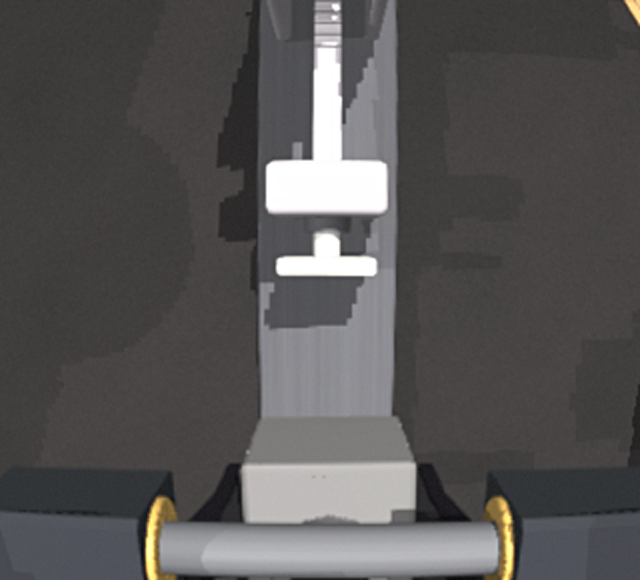

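The pad and head centre columns (about 326) match the held housing (328), so it is on the bar's axis. I'll lower it.

Call:
arm_command(
  commands=[
    {"translation": [0, 0, 1], "dr": [0, 0, 0], "jaw": 1},
    {"translation": [0, 0, 1], "dr": [0, 0, 0], "jaw": 1},
    {"translation": [0, 0, 1], "dr": [0, 0, 0], "jaw": 1},
    {"translation": [0, 0, 0.6], "dr": [0, 0, 0], "jaw": 1},
    {"translation": [0, 0, 0.2], "dr": [0, 0, 0], "jaw": 1},
    {"translation": [0, 0, 0.1], "dr": [0, 0, 0], "jaw": 1},
    {"translation": [0, 0, 0.06], "dr": [0, 0, 0], "jaw": 1},
    {"translation": [0, 0, 0], "dr": [0, 0, 0], "jaw": 1},
  ],
)

```text
time_s: 14.17
position: [0.5462, -0.0977, 0.0254]
tcp_rot: [[0.064, 0.998, 0.001], [0.998, -0.064, -0.001], [-0.001, 0.001, -1.0]]
force: [0.6, 0.2, -2.3]
opening: 0.457
```

Call:
arm_command(
  commands=[
    {"translation": [0, 0, 0.04], "dr": [0, 0, 0], "jaw": 1},
    {"translation": [0, 0, 0], "dr": [0, 0, 0], "jaw": 1},
  ],
)

```text
time_s: 14.33
position: [0.5463, -0.0972, 0.0247]
tcp_rot: [[0.063, 0.998, 0.002], [0.998, -0.063, -0.001], [-0.001, 0.002, -1.0]]
force: [-0.7, 0.2, -1.5]
opening: 0.458
```

Call:
arm_command(
  commands=[
    {"translation": [0, 0, 0.04], "dr": [0, 0, 0], "jaw": 1},
    {"translation": [0, 0, 0], "dr": [0, 0, 0], "jaw": 1},
    {"translation": [0, 0, 0], "dr": [0, 0, 0], "jaw": 0},
    {"translation": [0, 0, 0], "dr": [0, 0, 0], "jaw": 0},
    {"translation": [0, 0, 0], "dr": [0, 0, 0], "jaw": 0},
    {"translation": [0, 0, 0], "dr": [0, 0, 0], "jaw": 0},
    {"translation": [0, 0, 0], "dr": [0, 0, 0], "jaw": 0},
    {"translation": [0, 0, -0.3], "dr": [0, 0, 0], "jaw": 0},
    {"translation": [0, 0, -0.9], "dr": [0, 0, 0], "jaw": 0},
    {"translation": [0, 0, -1], "dr": [0, 0, 0], "jaw": 0},
    {"translation": [0, 0, -1], "dr": [0, 0, 0], "jaw": 0},
    {"translation": [0, 0, -1], "dr": [0, 0, 0], "jaw": 0},
  ],
)

```text
time_s: 15.33
position: [0.5454, -0.0968, 0.1292]
tcp_rot: [[0.063, 0.998, -0.0], [0.998, -0.063, 0.0], [0.0, -0.0, -1.0]]
force: [1.5, -0.5, -0.6]
opening: 0.997
```

```bash
python3 -c "
from h import *
s,p,d=shot('w8');save('w8c',cv2.resize(p[0:290,160:480],None,fx=2,fy=2,interpolation=cv2.INTER_CUBIC))
print(s['tcp_rot'],s['joint_positions'])"
```

```text
15.3333 [ 0.5454 -0.0968  0.1292] [ 1.5488 -0.4755 -0.6388]
[[ 0.0633  0.998  -0.0004]
 [ 0.998  -0.0633  0.0002]
 [ 0.0002 -0.0004 -1.    ]] [-21.6289  32.8898  97.6525   0.002   49.4852 -17.9982]
```

View pics/w8c.png

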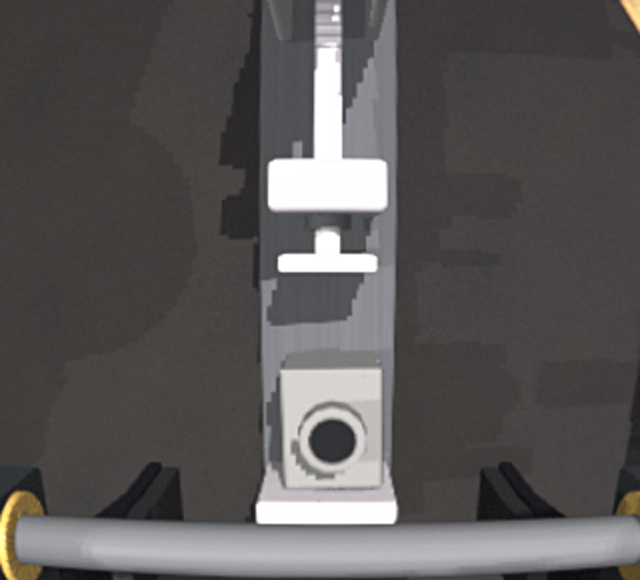

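The bossed housing stands upright on the bed close to the jaw, about 1 mm off axis (331 against 327.5 px). Next, the ribbed one goes to the rest.

Call:
arm_command(
  commands=[
    {"translation": [-0.85, 0.33, -0.1], "dr": [0, 0, 0], "jaw": 0},
    {"translation": [-0.85, 0.33, 0], "dr": [0, 0, 0], "jaw": 0},
    {"translation": [-0.85, 0.33, 0], "dr": [0, 0, 0], "jaw": 0},
    {"translation": [-0.85, 0.33, 0], "dr": [0, 0, 0], "jaw": 0},
    {"translation": [-0.85, 0.33, 0], "dr": [0, 0, 0], "jaw": 0},
    {"translation": [-0.85, 0.33, 0], "dr": [0, 0, 0], "jaw": 0},
    {"translation": [-0.85, 0.33, 0], "dr": [0, 0, 0], "jaw": 0},
    {"translation": [-0.85, 0.33, 0], "dr": [0, 0, 0], "jaw": 0},
    {"translation": [0, 0, 0.4], "dr": [0, 0, 0], "jaw": 0},
    {"translation": [0, 0, 0.4], "dr": [0, 0, 0], "jaw": 0},
    {"translation": [0, 0, 0], "dr": [0, 0, 0], "jaw": 0},
  ],
)

```text
time_s: 16.3
position: [0.5984, -0.2689, 0.1075]
tcp_rot: [[0.064, 0.998, -0.005], [0.998, -0.064, 0.004], [0.004, -0.006, -1.0]]
force: [-0.6, 0.9, -1.8]
opening: 1.007
```

```bash
python3 -c "
from h import *
s,p,d=shot('w9');save('w9c',cv2.resize(p[140:290,230:410],None,fx=4,fy=4,interpolation=cv2.INTER_CUBIC))
print(s['tcp_rot'],s['joint_positions'])"
```

```text
16.3 [ 0.5984 -0.2689  0.1075] [-0.6109  0.9139 -1.7911]
[[ 0.0636  0.998  -0.0054]
 [ 0.998  -0.0636  0.0041]
 [ 0.0037 -0.0056 -1.    ]] [-33.9446  41.0711  82.6881   0.0243  56.6273 -30.3135]
```

View pics/w9c.png

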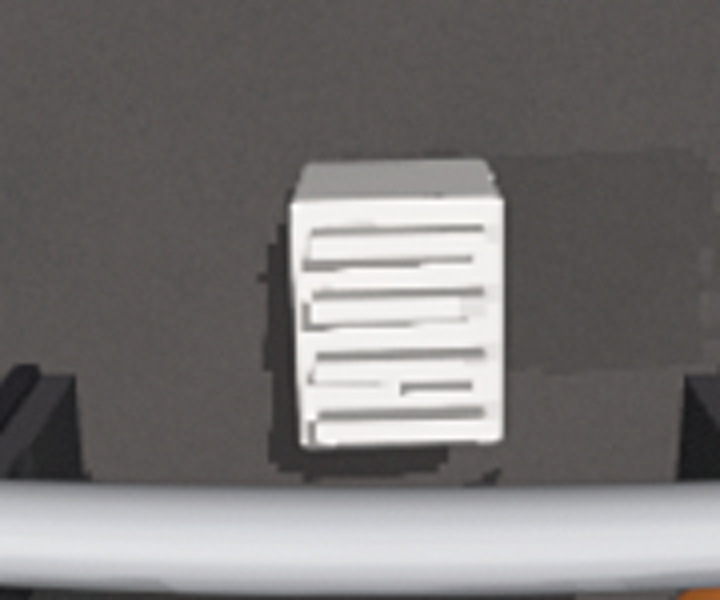

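Call:
arm_command(
  commands=[
    {"translation": [-0.02, 0.06, 1], "dr": [0, 0, 0], "jaw": 0},
    {"translation": [0, 0, 1], "dr": [0, 0, 0], "jaw": 0},
    {"translation": [0, 0, 1], "dr": [0, 0, 0], "jaw": 0},
    {"translation": [0, 0, 0.5], "dr": [0, 0, 0], "jaw": 0.3},
    {"translation": [0, 0, 0.2], "dr": [0, 0, 0], "jaw": 0.4},
    {"translation": [0, 0, 0], "dr": [0, 0, 0], "jaw": 0.45},
  ],
)

```text
time_s: 16.85
position: [0.6015, -0.2701, 0.0167]
tcp_rot: [[0.062, 0.998, -0.002], [0.998, -0.062, 0.002], [0.002, -0.002, -1.0]]
force: [-0.4, -0.4, 0.1]
opening: 0.854
```

Call:
arm_command(
  commands=[
    {"translation": [0, 0, 0], "dr": [0, 0, 0], "jaw": 1},
    {"translation": [0, 0, 0], "dr": [0, 0, 0], "jaw": 1},
    {"translation": [0, 0, 0], "dr": [0, 0, 0], "jaw": 1},
    {"translation": [0, 0, 0], "dr": [0, 0, 0], "jaw": 1},
    {"translation": [0, 0, 0], "dr": [0, 0, 0], "jaw": 1},
    {"translation": [0, 0, 0], "dr": [0, 0, 0], "jaw": 1},
  ],
)

```text
time_s: 17.35
position: [0.6025, -0.2716, 0.0187]
tcp_rot: [[0.063, 0.998, 0.001], [0.998, -0.063, -0.001], [-0.001, 0.001, -1.0]]
force: [-1.5, -0.1, 3.1]
opening: 0.457
```

Call:
arm_command(
  commands=[
    {"translation": [0, 0, -0.5], "dr": [0, 0, 0], "jaw": 1},
    {"translation": [0, 0, -1], "dr": [0, 0, 0], "jaw": 1},
    {"translation": [0, 0, -1], "dr": [0, 0, 0], "jaw": 1},
    {"translation": [0, 0, -1], "dr": [0, 0, 0], "jaw": 1},
    {"translation": [-0.38, -0.98, -0.1], "dr": [0, 0, 0], "jaw": 1},
    {"translation": [-0.38, -0.98, 0], "dr": [0, 0, 0], "jaw": 1},
    {"translation": [-0.38, -0.98, 0], "dr": [0, 0, 0], "jaw": 1},
    {"translation": [-0.38, -0.98, 0], "dr": [0, 0, 0], "jaw": 1},
    {"translation": [-0.38, -0.98, 0], "dr": [0, 0, 0], "jaw": 1},
    {"translation": [-0.38, -0.98, 0], "dr": [0, 0, 0], "jaw": 1},
    {"translation": [0, 0, 0], "dr": [0, 0, 1], "jaw": 1},
    {"translation": [0, 0, 0], "dr": [0, 0, 1], "jaw": 1},
  ],
)

```text
time_s: 18.35
position: [0.4503, -0.3194, 0.1086]
tcp_rot: [[0.277, 0.961, -0.0], [0.961, -0.277, 0.0], [0.0, -0.0, -1.0]]
force: [-0.0, 0.6, -0.8]
opening: 0.456
```

Call:
arm_command(
  commands=[
    {"translation": [0, 0, 0], "dr": [0, 0, 1], "jaw": 1},
    {"translation": [0, 0, 0], "dr": [0, 0, 1], "jaw": 1},
    {"translation": [0, 0, 0], "dr": [0, 0, 1], "jaw": 1},
    {"translation": [0, 0, 0], "dr": [0, 0, 1], "jaw": 1},
    {"translation": [0, 0, 0], "dr": [0, 0, 1], "jaw": 1},
    {"translation": [0, 0, 0], "dr": [0, 0, 1], "jaw": 1},
    {"translation": [0, 0, 0], "dr": [0, 0, 0], "jaw": 1},
    {"translation": [0, 0, 0], "dr": [0, 0, 0], "jaw": 1},
  ],
)

```text
time_s: 19.02
position: [0.452, -0.3191, 0.1083]
tcp_rot: [[0.782, 0.623, 0.0], [0.623, -0.782, -0.0], [0.0, 0.001, -1.0]]
force: [-0.4, -0.1, -1.2]
opening: 0.456
```

Call:
arm_command(
  commands=[
    {"translation": [0, 0, 1], "dr": [0, 0, 0], "jaw": 1},
    {"translation": [0, 0, 1], "dr": [0, 0, 0], "jaw": 1},
    {"translation": [0, 0, 0.8], "dr": [0, 0, 0], "jaw": 1},
    {"translation": [0, 0, 0.35], "dr": [0, 0, 0], "jaw": 1},
    {"translation": [0, 0, 0], "dr": [0, 0, 0], "jaw": 1},
    {"translation": [0, 0, 0], "dr": [0, 0, 0], "jaw": 1},
  ],
)

```text
time_s: 19.52
position: [0.452, -0.3191, 0.0291]
tcp_rot: [[0.783, 0.622, -0.0], [0.622, -0.783, 0.0], [0.0, -0.0, -1.0]]
force: [-0.7, 1.1, -0.1]
opening: 0.453
```

```bash
python3 -c "
from h import *
s,p,d=shot('w10')"
```

```text
19.5167 [ 0.452  -0.3191  0.0291] [-0.6797  1.0948 -0.1274]
```

View pics/w10.png

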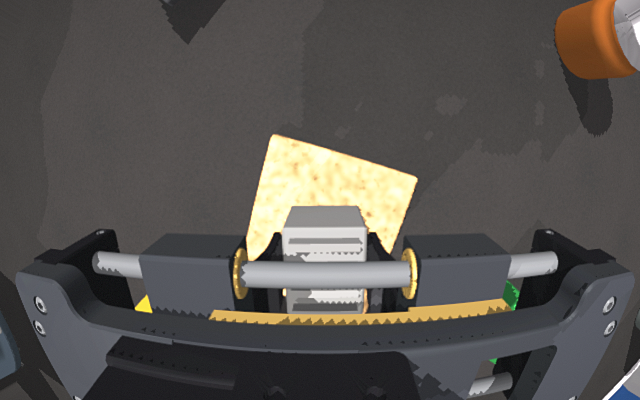

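Call:
arm_command(
  commands=[
    {"translation": [0, 0, 0.06], "dr": [0, 0, 0], "jaw": 1},
    {"translation": [0, 0, 0], "dr": [0, 0, 0], "jaw": 1},
    {"translation": [0, 0, 0], "dr": [0, 0, 0], "jaw": 1},
  ],
)

```text
time_s: 19.82
position: [0.4522, -0.3192, 0.0282]
tcp_rot: [[0.784, 0.621, 0.001], [0.621, -0.784, -0.001], [0.0, 0.001, -1.0]]
force: [0.7, 0.5, -1.1]
opening: 0.456
```

Call:
arm_command(
  commands=[
    {"translation": [0, 0, 0.05], "dr": [0, 0, 0], "jaw": 1},
    {"translation": [0, 0, 0], "dr": [0, 0, 0], "jaw": 1},
    {"translation": [0, 0, 0], "dr": [0, 0, 0], "jaw": 1},
  ],
)

```text
time_s: 20.07
position: [0.4519, -0.319, 0.0264]
tcp_rot: [[0.784, 0.621, 0.0], [0.621, -0.784, -0.0], [0.0, 0.0, -1.0]]
force: [-0.0, 0.3, -0.2]
opening: 0.454
```

Call:
arm_command(
  commands=[
    {"translation": [0, 0, 0.05], "dr": [0, 0, 0], "jaw": 1},
    {"translation": [0, 0, 0], "dr": [0, 0, 0], "jaw": 1},
    {"translation": [0, 0, 0], "dr": [0, 0, 0], "jaw": 1},
  ],
)

```text
time_s: 20.32
position: [0.452, -0.319, 0.0264]
tcp_rot: [[0.784, 0.621, 0.0], [0.621, -0.784, -0.0], [-0.0, 0.0, -1.0]]
force: [-0.8, 0.9, 9.1]
opening: 0.458
```

Contact at the expected height. Release and lift.

Call:
arm_command(
  commands=[
    {"translation": [0, 0, -0.04], "dr": [0, 0, 0], "jaw": 1},
    {"translation": [0, 0, 0], "dr": [0, 0, 0], "jaw": 0},
    {"translation": [0, 0, 0], "dr": [0, 0, 0], "jaw": 0},
    {"translation": [0, 0, 0], "dr": [0, 0, 0], "jaw": 0},
    {"translation": [0, 0, 0], "dr": [0, 0, 0], "jaw": 0},
    {"translation": [0, 0, 0], "dr": [0, 0, 0], "jaw": 0},
    {"translation": [0, 0, -0.3], "dr": [0, 0, 0], "jaw": 0},
    {"translation": [0, 0, -0.9], "dr": [0, 0, 0], "jaw": 0},
    {"translation": [0, 0, -1], "dr": [0, 0, 0], "jaw": 0},
    {"translation": [0, 0, -1], "dr": [0, 0, 0], "jaw": 0},
    {"translation": [0, 0, -1], "dr": [0, 0, 0], "jaw": 0},
    {"translation": [0, 0, -1], "dr": [0, 0, 0], "jaw": 0},
  ],
)

```text
time_s: 21.32
position: [0.4517, -0.3187, 0.1577]
tcp_rot: [[0.784, 0.621, -0.0], [0.621, -0.784, 0.0], [0.0, -0.0, -1.0]]
force: [-0.4, -1.5, -0.4]
opening: 0.995
```

```bash
python3 -c "
from h import *
s,p,d=shot('w11')"
```

```text
21.3167 [ 0.4517 -0.3187  0.1577] [-0.3587 -1.5058 -0.4028]
```

View pics/w11.png

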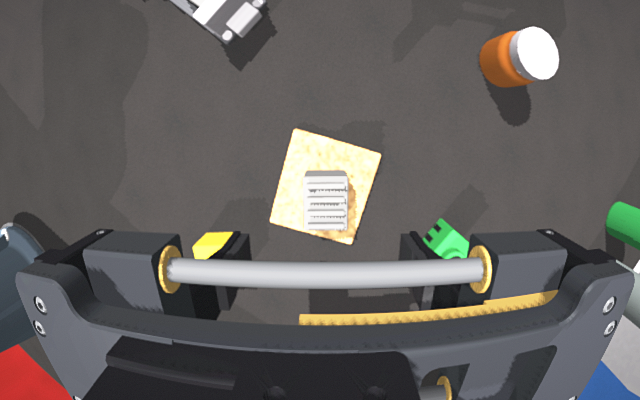

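The ribbed housing is upright on the cork at (326,200) in the same orientation. Now to the trigger.

Call:
arm_command(
  commands=[
    {"translation": [0.97, -0.74, -0.5], "dr": [0, 0, 0], "jaw": 0},
    {"translation": [0.97, -0.74, -0.5], "dr": [0, 0, 0], "jaw": 0},
    {"translation": [0.97, -0.74, -0.5], "dr": [0, 0, 0], "jaw": 0},
    {"translation": [0.97, -0.74, -0.5], "dr": [0, 0, 0], "jaw": 0},
    {"translation": [0.97, -0.74, -0.5], "dr": [0, 0, 0], "jaw": 0},
    {"translation": [0.97, -0.74, -0.5], "dr": [0, 0, 0], "jaw": 0},
    {"translation": [0.97, -0.74, 0], "dr": [0, 0, 0], "jaw": 0},
    {"translation": [0.97, -0.74, 0], "dr": [0, 0, 0], "jaw": 0},
    {"translation": [0.97, -0.74, 0], "dr": [0, 0, 0], "jaw": 0},
    {"translation": [0.97, -0.74, 0], "dr": [0, 0, 0], "jaw": 0},
    {"translation": [0.97, -0.74, 0], "dr": [0, 0, 0], "jaw": 0},
    {"translation": [0.97, -0.74, 0], "dr": [0, 0, 0], "jaw": 0},
  ],
)

```text
time_s: 22.37
position: [0.5422, 0.0373, 0.2314]
tcp_rot: [[0.784, 0.621, 0.0], [0.621, -0.784, -0.0], [0.0, 0.0, -1.0]]
force: [0.6, -0.2, -0.3]
opening: 1.001
```

Call:
arm_command(
  commands=[
    {"translation": [0.97, -0.74, 0], "dr": [0, 0, 0], "jaw": 0},
    {"translation": [0.97, -0.74, 0], "dr": [0, 0, 0], "jaw": 0},
    {"translation": [0, 0, 0], "dr": [0, 0, 1], "jaw": 0},
    {"translation": [0, 0, 0], "dr": [0, 0, 1], "jaw": 0},
    {"translation": [0, 0, 0], "dr": [0, 0, 1], "jaw": 0},
    {"translation": [0, 0, 0], "dr": [0, 0, 1], "jaw": 0},
    {"translation": [0, 0, 0], "dr": [0, 0, 1], "jaw": 0},
    {"translation": [0, 0, 0], "dr": [0, 0, 1], "jaw": 0},
    {"translation": [0, 0, 0], "dr": [0, 0, 1], "jaw": 0},
    {"translation": [0, 0, 0], "dr": [0, 0, 0], "jaw": 0},
    {"translation": [0, 0, 0], "dr": [0, 0, 0], "jaw": 0},
  ],
)

```text
time_s: 23.28
position: [0.5571, 0.0949, 0.2312]
tcp_rot: [[0.998, -0.061, -0.0], [-0.061, -0.998, 0.0], [-0.0, -0.0, -1.0]]
force: [0.3, 0.4, 1.0]
opening: 1.005
```

```bash
python3 -c "
from h import *
s,p,d=shot('w12');print(s['tcp_rot'],s['joint_positions'])"
```

```text
23.2833 [0.5571 0.0949 0.2312] [0.2861 0.3966 0.9913]
[[ 0.9982 -0.0606 -0.    ]
 [-0.0606 -0.9982  0.    ]
 [-0.     -0.     -1.    ]] [-1.6635 25.5578 90.7703  0.0008 63.6746 91.8103]
```

View pics/w12.png

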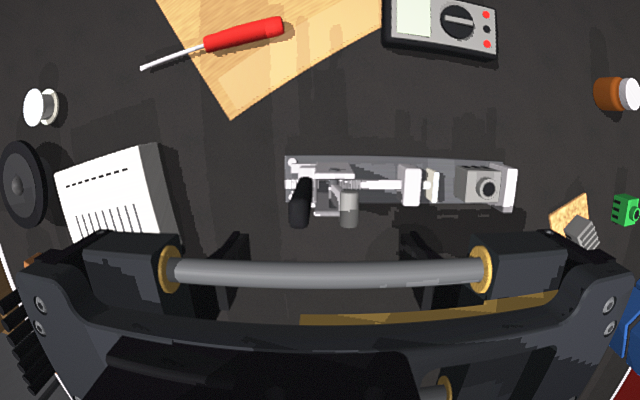

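```bash
python3 -c "
from h import *
s,p,d=load('w12');save('w12c',cv2.resize(p[140:240,270:430],None,fx=5,fy=5,interpolation=cv2.INTER_CUBIC))"
```

```text
(no output)
```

View pics/w12c.png

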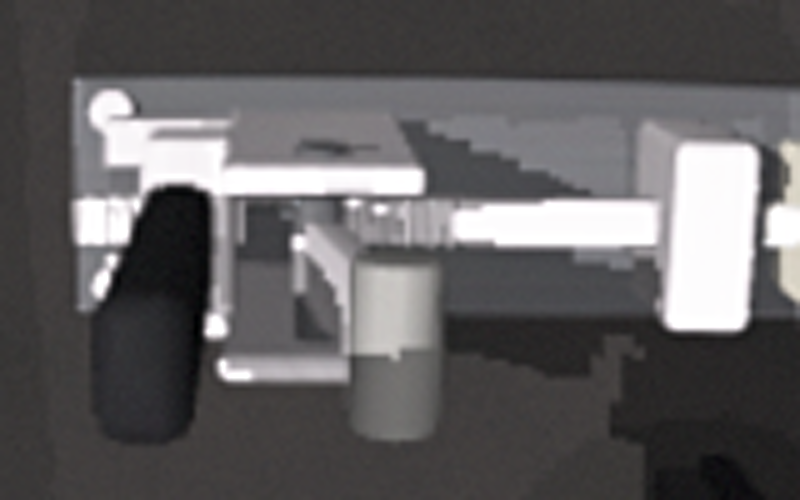

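Run:
```python
from h import *
s,p,d=load('w12')
f=lambda x,y:(270+(x+.5)/5-.5,140+(y+.5)/5-.5)
R=np.array(s['tcp_rot'])
def t(n,x,y,z):
    P=plane('wrist',*f(x,y),z,s);print(n,P,'tool',R.T@(P-s['position']))
t('grip back',93,365,.157);t('grip front',196,365,.157);t('gtop far',145,295,.157);t('gtop near',145,440,.157)
t('roll front',442,345,.138);t('roll back',352,345,.138);t('roll far end',397,252,.144);t('roll near end',397,438,.144)
t('head front mid',752,235,.054)
def dp(x,y):
    u,v=f(x,y);dd=d[int(round(v)),int(round(u))];o,r=ray('wrist',u,v,s)
    ax=R@camera_model('wrist')['mount'][:3,:3]@[0,0,1]
    return o+r*dd/(r@ax)
print(dp(145,365),dp(397,345),dp(397,260),dp(100,365),dp(190,365))
```

```text
grip back [0.5619 0.1221 0.157 ] tool [ 0.0031 -0.0275  0.0742]
grip front [0.561  0.1062 0.157 ] tool [ 0.0032 -0.0115  0.0742]
gtop far [0.5725 0.1131 0.157 ] tool [ 0.0143 -0.0191  0.0742]
gtop near [0.5492 0.1151 0.157 ] tool [-0.0091 -0.0197  0.0742]
roll front [0.5562 0.0663 0.138 ] tool [0.0009 0.0286 0.0932]
roll back [0.5571 0.0813 0.138 ] tool [0.0009 0.0135 0.0932]
roll far end [0.5739 0.0736 0.144 ] tool [0.0181 0.0202 0.0872]
roll near end [0.5424 0.0748 0.144 ] tool [-0.0134  0.0209  0.0872]
head front mid [ 0.5526 -0.0135  0.054 ] tool [0.0021 0.1084 0.1772]
[0.5615 0.114  0.1572] [0.5592 0.0744 0.1465] [0.5724 0.0736 0.1431] [0.5608 0.1215 0.1536] [0.5592 0.1075 0.1511]
```

The grip back is at tool y -27.5 mm and the roll front at +28.6 mm, so the gap is 56 mm against 57 given. The lateral offset is +2 mm. I'll descend around both.

Call:
arm_command(
  commands=[
    {"translation": [0.08, 0.02, 0.5], "dr": [0, 0, 0.02], "jaw": 0},
    {"translation": [0, 0, 0.9], "dr": [0, 0, 0], "jaw": 0},
    {"translation": [0, 0, 0.9], "dr": [0, 0, 0], "jaw": 0},
    {"translation": [0, 0, 0.9], "dr": [0, 0, 0], "jaw": 0},
    {"translation": [0, 0, 0.7], "dr": [0, 0, 0], "jaw": 0},
    {"translation": [0, 0, 0.26], "dr": [0, 0, 0], "jaw": 0},
    {"translation": [0, 0, 0], "dr": [0, 0, 0], "jaw": 0.2},
    {"translation": [0, 0, 0], "dr": [0, 0, 0], "jaw": 0.25},
  ],
)

```text
time_s: 24.0
position: [0.5597, 0.0942, 0.1274]
tcp_rot: [[0.998, -0.065, 0.0], [-0.065, -0.998, 0.0], [0.0, -0.0, -1.0]]
force: [-0.2, 0.1, -0.6]
opening: 0.921
```

```bash
python3 -c "
from h import *
s,p,d=shot('w13');print(s['opening'])"
```

```text
24.0 [0.5597 0.0942 0.1274] [-0.1857  0.0941 -0.5653]
0.9208983932447172
```

View pics/w13.png

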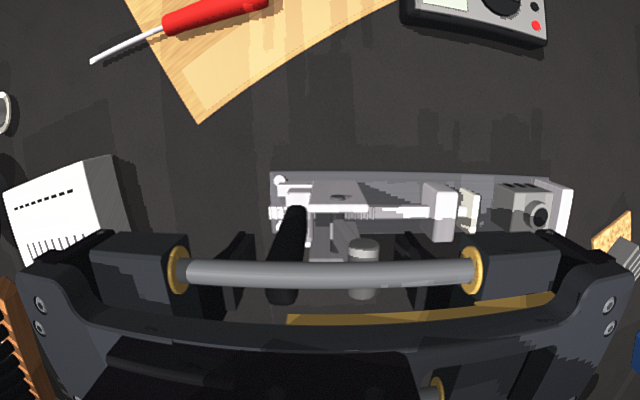

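The fingers straddle the grip (290,250) and the roll (362,265). The pad (468,210) and housing (532,210) stay visible at right, which lets me monitor them. I'll close to just touch.

Call:
arm_command(
  commands=[
    {"translation": [0, 0, 0], "dr": [0, 0, 0], "jaw": 0.33},
    {"translation": [0, 0, 0], "dr": [0, 0, 0], "jaw": 0.33},
    {"translation": [0, 0, 0], "dr": [0, 0, 0], "jaw": 0.33},
    {"translation": [0, 0, 0], "dr": [0, 0, 0], "jaw": 0.33},
    {"translation": [0, 0, 0], "dr": [0, 0, 0], "jaw": 0.33},
  ],
)

```text
time_s: 24.47
position: [0.5595, 0.0942, 0.1275]
tcp_rot: [[0.998, -0.065, 0.001], [-0.065, -0.998, -0.0], [0.001, -0.0, -1.0]]
force: [-0.2, 0.1, -0.2]
opening: 0.681
```

Call:
arm_command(
  commands=[
    {"translation": [0, -0.08, 0], "dr": [0, 0, 0], "jaw": 0.39},
    {"translation": [0, -0.1, 0], "dr": [0, 0, 0], "jaw": 0.45},
    {"translation": [0, -0.1, 0], "dr": [0, 0, 0], "jaw": 0.51},
    {"translation": [0, 0, 0], "dr": [0, 0, 0], "jaw": 0.51},
    {"translation": [0, 0, 0], "dr": [0, 0, 0], "jaw": 0.51},
    {"translation": [0, 0, 0], "dr": [0, 0, 0], "jaw": 0.51},
  ],
)

```text
time_s: 24.97
position: [0.5604, 0.1019, 0.1277]
tcp_rot: [[0.998, -0.066, 0.002], [-0.066, -0.998, 0.001], [0.002, -0.001, -1.0]]
force: [0.4, 1.2, 5.4]
opening: 0.499
```

```bash
python3 -c "
from h import *
s,p,d=shot('w14');print(s['opening'])
save('w14c',cv2.resize(p[160:320,260:600],None,fx=2.3,fy=2.3,interpolation=cv2.INTER_CUBIC))"
```

```text
24.9667 [0.5604 0.1019 0.1277] [0.3979 1.2321 5.3887]
0.4988939914214873
```

View pics/w14c.png

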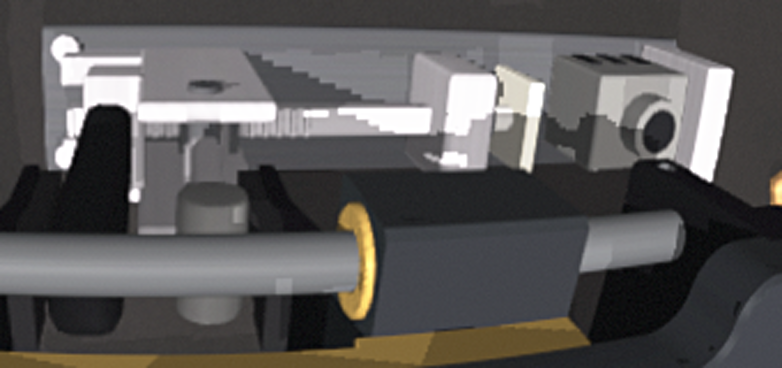

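Call:
arm_command(
  commands=[
    {"translation": [0, 0.1, 0], "dr": [0, 0, 0], "jaw": 0.45},
    {"translation": [0, 0.1, 0], "dr": [0, 0, 0], "jaw": 0.39},
    {"translation": [0, 0.08, 0], "dr": [0, 0, 0], "jaw": 0.32},
    {"translation": [0, 0, 0], "dr": [0, 0, 0], "jaw": 0.32},
    {"translation": [0, 0, 0], "dr": [0, 0, 0], "jaw": 0.32},
    {"translation": [0, -0.08, 0], "dr": [0, 0, 0], "jaw": 0.39},
    {"translation": [0, -0.1, 0], "dr": [0, 0, 0], "jaw": 0.45},
    {"translation": [0, -0.1, 0], "dr": [0, 0, 0], "jaw": 0.515},
    {"translation": [0, 0, 0], "dr": [0, 0, 0], "jaw": 0.515},
    {"translation": [0, 0, 0], "dr": [0, 0, 0], "jaw": 0.515},
    {"translation": [0, 0, 0], "dr": [0, 0, 0], "jaw": 0.515},
  ],
)

```text
time_s: 25.93
position: [0.5598, 0.1021, 0.1271]
tcp_rot: [[0.998, -0.066, 0.0], [-0.066, -0.998, 0.002], [0.0, -0.002, -1.0]]
force: [0.3, 3.2, 3.1]
opening: 0.493
```

```bash
cat >> h.py <<'E'
def look(n):
    s,p,d=shot(n);print('open',s['opening'])
    save(n+'c',cv2.resize(p[165:245,420:600],None,fx=4.4,fy=4.4,interpolation=cv2.INTER_CUBIC))
def along(n,x,y,z):
    s,p,d=load(n);P=plane('wrist',420+(x+.5)/4.4-.5,165+(y+.5)/4.4-.5,z,s)
    dr=np.array([-.0628,-.998]);return (P[:2]-[.5457,-.0998])@dr*1000
E
python3 -c "
from h import *
look('w15')"
```

```text
25.9333 [0.5598 0.1021 0.1271] [0.3186 3.1631 3.1061]
open 0.4928186898026707
```

View pics/w15c.png

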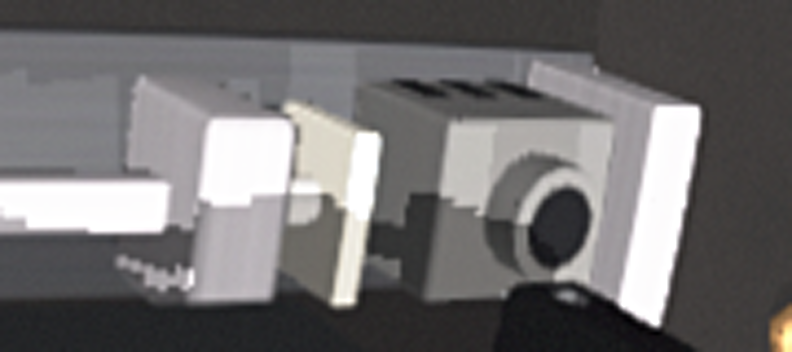

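```bash
python3 -c "
from h import *
n='w15'
print('pad',along(n,380,135,.05),along(n,357,305,.05),'head',along(n,294,115,.054),along(n,278,300,.054),'hous',along(n,448,118,.05),along(n,425,300,.05),'fj front',along(n,652,105,.06),along(n,620,320,.06))
"
```

```text
pad -44.307011519758184 -43.540444089933764 head -67.89411709740156 -65.76050076931598 hous -27.305938243791733 -25.65715242985924 fj front 23.525617058397373 26.1861622996491
```

Call:
arm_command(
  commands=[
    {"translation": [0, 0.1, 0], "dr": [0, 0, 0], "jaw": 0.45},
    {"translation": [0, 0.1, 0], "dr": [0, 0, 0], "jaw": 0.39},
    {"translation": [0, 0.08, 0], "dr": [0, 0, 0], "jaw": 0.32},
    {"translation": [0, 0, 0], "dr": [0, 0, 0], "jaw": 0.32},
    {"translation": [0, 0, 0], "dr": [0, 0, 0], "jaw": 0.32},
    {"translation": [0, -0.08, 0], "dr": [0, 0, 0], "jaw": 0.39},
    {"translation": [0, -0.1, 0], "dr": [0, 0, 0], "jaw": 0.45},
    {"translation": [0, -0.1, 0], "dr": [0, 0, 0], "jaw": 0.515},
    {"translation": [0, 0, 0], "dr": [0, 0, 0], "jaw": 0.515},
    {"translation": [0, 0, 0], "dr": [0, 0, 0], "jaw": 0.515},
    {"translation": [0, 0, 0], "dr": [0, 0, 0], "jaw": 0.515},
  ],
)

```text
time_s: 26.9
position: [0.5598, 0.1021, 0.1272]
tcp_rot: [[0.998, -0.066, 0.0], [-0.066, -0.998, 0.002], [0.0, -0.002, -1.0]]
force: [-0.4, 3.8, 3.2]
opening: 0.489
```

```bash
python3 -c "
from h import *
look('w16')"
```

```text
26.9 [0.5598 0.1021 0.1272] [-0.4027  3.8133  3.1666]
open 0.4890370689482186
```

View pics/w16c.png

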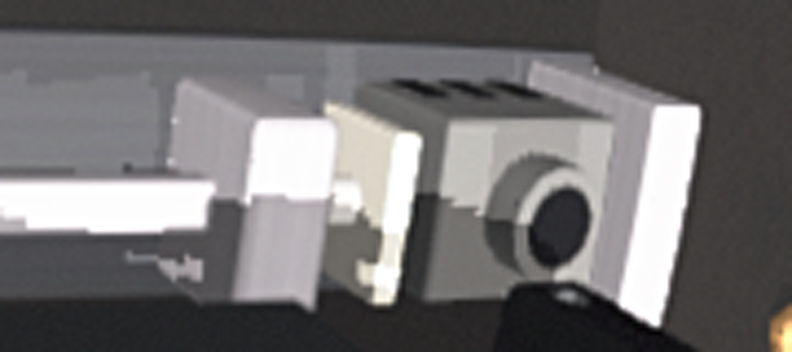

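Call:
arm_command(
  commands=[
    {"translation": [0, 0.1, 0], "dr": [0, 0, 0], "jaw": 0.45},
    {"translation": [0, 0.1, 0], "dr": [0, 0, 0], "jaw": 0.39},
    {"translation": [0, 0.08, 0], "dr": [0, 0, 0], "jaw": 0.32},
    {"translation": [0, 0, 0], "dr": [0, 0, 0], "jaw": 0.32},
    {"translation": [0, 0, 0], "dr": [0, 0, 0], "jaw": 0.32},
    {"translation": [0, -0.08, 0], "dr": [0, 0, 0], "jaw": 0.39},
    {"translation": [0, -0.1, 0], "dr": [0, 0, 0], "jaw": 0.45},
    {"translation": [0, -0.1, 0], "dr": [0, 0, 0], "jaw": 0.515},
    {"translation": [0, 0, 0], "dr": [0, 0, 0], "jaw": 0.515},
    {"translation": [0, 0, 0], "dr": [0, 0, 0], "jaw": 0.515},
    {"translation": [0, 0, 0], "dr": [0, 0, 0], "jaw": 0.515},
  ],
)

```text
time_s: 27.87
position: [0.5599, 0.1021, 0.1272]
tcp_rot: [[0.998, -0.066, 0.001], [-0.066, -0.998, 0.002], [0.0, -0.002, -1.0]]
force: [-0.5, 3.4, 3.8]
opening: 0.485
```

```bash
python3 -c "
from h import *
look('w17')
n='w16'
print('pad',along(n,421,135,.05),along(n,397,303,.05),'head',along(n,336,118,.054),along(n,317,305,.054))"
```

```text
27.8667 [0.5599 0.1021 0.1272] [-0.53    3.3858  3.7917]
open 0.48518148385421217
pad -33.78747721056305 -33.08034790720697 head -58.0778020822968 -56.18093929305226
```

View pics/w17c.png

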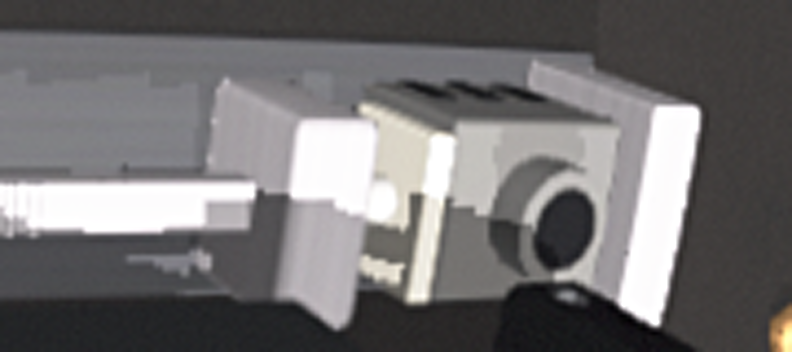

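```bash
python3 -c "
from h import *
n='w17'
print('pad',along(n,457,135,.05),along(n,432,303,.05),'head',along(n,377,125,.054),along(n,355,325,.054),'house front',along(n,620,125,.05),'jaw',along(n,655,105,.06),along(n,622,322,.06))"
```

```text
pad -24.166231215857913 -23.47213952391164 head -47.986833029667075 -45.78674029349056 house front 24.052857961946405 jaw 24.63294215713911 27.126734198063332
```

The pad now just touches the housing, and the housing was pushed home to the fixed jaw. For the final stroke I'll release and squeeze gradually while watching.

Call:
arm_command(
  commands=[
    {"translation": [0, 0.1, 0], "dr": [0, 0, 0], "jaw": 0.45},
    {"translation": [0, 0.1, 0], "dr": [0, 0, 0], "jaw": 0.39},
    {"translation": [0, 0.08, 0], "dr": [0, 0, 0], "jaw": 0.32},
    {"translation": [0, 0, 0], "dr": [0, 0, 0], "jaw": 0.32},
    {"translation": [0, 0, 0], "dr": [0, 0, 0], "jaw": 0.32},
    {"translation": [0, -0.06, 0], "dr": [0, 0, 0], "jaw": 0.37},
    {"translation": [0, -0.06, 0], "dr": [0, 0, 0], "jaw": 0.4},
    {"translation": [0, 0, 0], "dr": [0, 0, 0], "jaw": 0.4},
    {"translation": [0, 0, 0], "dr": [0, 0, 0], "jaw": 0.4},
    {"translation": [0, 0, 0], "dr": [0, 0, 0], "jaw": 0.4},
  ],
)

```text
time_s: 28.75
position: [0.5593, 0.0973, 0.1268]
tcp_rot: [[0.998, -0.066, -0.001], [-0.066, -0.998, 0.0], [-0.001, -0.0, -1.0]]
force: [0.4, 1.2, -0.4]
opening: 0.606
```

```bash
python3 -c "
from h import *
look('w18')"
```

```text
28.75 [0.5593 0.0973 0.1268] [ 0.3979  1.2314 -0.3664]
open 0.6063114674607645
```

View pics/w18c.png

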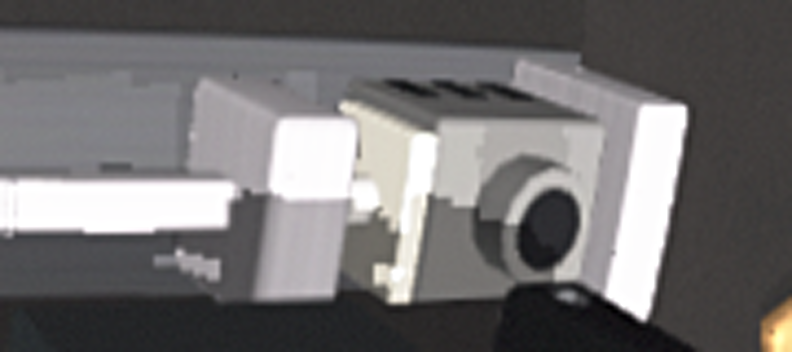

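```bash
python3 -c "
from h import *
n='w18'
print('pad',along(n,440,135,.05),along(n,409,302,.05),'head',along(n,357,118,.054),along(n,338,300,.054),'house front',along(n,604,122,.05),'jaw',along(n,637,105,.06),along(n,607,316,.06))"
```

```text
pad -23.969922557069474 -25.047192069196207 head -48.29945250878545 -46.39602040611564 house front 23.47119362393149 jaw 23.534209407205346 26.445646854277296
```

Call:
arm_command(
  commands=[
    {"translation": [0, -0.07, 0], "dr": [0, 0, 0], "jaw": 0.44},
    {"translation": [0, 0, 0], "dr": [0, 0, 0], "jaw": 0.44},
    {"translation": [0, 0, 0], "dr": [0, 0, 0], "jaw": 0.44},
    {"translation": [0, 0, 0], "dr": [0, 0, 0], "jaw": 0.44},
  ],
)

```text
time_s: 29.13
position: [0.5594, 0.099, 0.127]
tcp_rot: [[0.998, -0.065, -0.0], [-0.065, -0.998, 0.0], [-0.0, -0.0, -1.0]]
force: [0.8, 0.6, -0.1]
opening: 0.564
```

```bash
python3 -c "
from h import *
look('w19')"
```

```text
29.1333 [0.5594 0.099  0.127 ] [ 0.8015  0.6235 -0.1167]
open 0.5644213995915525
```

View pics/w19c.png

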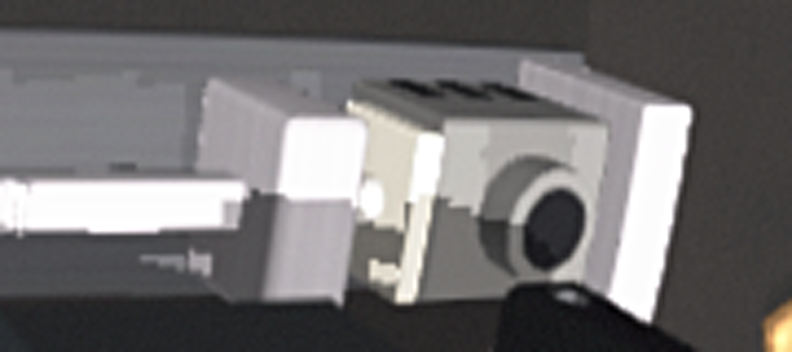

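Call:
arm_command(
  commands=[
    {"translation": [0, -0.06, 0], "dr": [0, 0, 0], "jaw": 0.475},
    {"translation": [0, 0, 0], "dr": [0, 0, 0], "jaw": 0.475},
    {"translation": [0, 0, 0], "dr": [0, 0, 0], "jaw": 0.475},
    {"translation": [0, 0, 0], "dr": [0, 0, 0], "jaw": 0.475},
  ],
)

```text
time_s: 29.52
position: [0.5596, 0.1005, 0.1272]
tcp_rot: [[0.998, -0.065, -0.0], [-0.065, -0.998, 0.0], [-0.0, -0.0, -1.0]]
force: [-1.3, -0.4, 2.2]
opening: 0.528
```

```bash
python3 -c "
from h import *
look('w20')"
```

```text
29.5167 [0.5596 0.1005 0.1272] [-1.2575 -0.3785  2.1691]
open 0.5281327704505181
```

View pics/w20c.png

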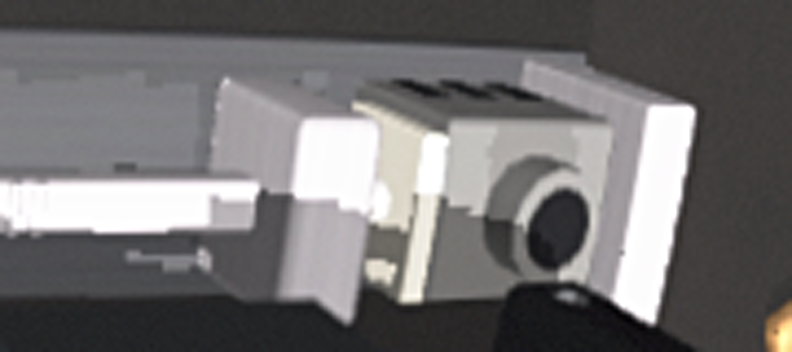

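Call:
arm_command(
  commands=[
    {"translation": [0, -0.05, 0], "dr": [0, 0, 0], "jaw": 0.505},
    {"translation": [0, 0, 0], "dr": [0, 0, 0], "jaw": 0.505},
    {"translation": [0, 0, 0], "dr": [0, 0, 0], "jaw": 0.505},
    {"translation": [0, 0, 0], "dr": [0, 0, 0], "jaw": 0.505},
  ],
)

```text
time_s: 29.9
position: [0.5597, 0.1018, 0.1271]
tcp_rot: [[0.998, -0.065, -0.0], [-0.065, -0.998, 0.0], [-0.0, -0.0, -1.0]]
force: [-1.8, -0.5, 3.0]
opening: 0.501
```

```bash
python3 -c "
from h import *
look('w21')"
```

```text
29.9 [0.5597 0.1018 0.1271] [-1.778  -0.518   3.0022]
open 0.501388650038335
```

View pics/w21c.png

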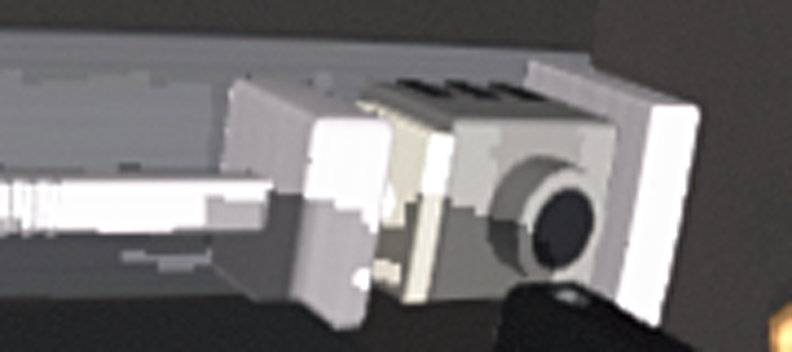

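Run:
```python
from h import *
rows=[]
for n,(a,b) in (('w16',(484,524)),('w21',(494,534))):
    s,p,d=load(n)
    c=cv2.resize(p[186:216,a:b],None,fx=10,fy=10,interpolation=cv2.INTER_CUBIC);rows.append(c)
save('cmp21',np.hstack([rows[0],rows[1]]))
# shifted sub-pixel edges along rows
for n in('w15','w16','w17','w18','w19','w20','w21'):
    s,p,d=load(n);g=p[...].astype(int).mean(2)
    print(n);
    for r in(200,204): print(r,g[r,478:536].astype(int))
```

```text
w15
200 [253 253 253 252 252 252 254 248 167 172 212 214 212 211 211 212 212 212
 212 211 211 218 255 255 255 255 255 255 134  93 101 100 102 102 104 103
 102 102 103 102 102 100 119 175 192 193 193 192 192 192 192 193 193 192
 172 172 174 174]
204 [253 253 253 252 252 253 255 213 116 161 198 199 197 210 211 212 211 212
 212 210 209 231 255 255 255 255 255 228 100  96 101 101 103 101 103 101
 103 103 103 103 101 104 147 192 194 194 194 192 192 193 191 193 193 179
 175 165 128 104]
w16
200 [255 253 252 253 253 252 252 252 252 252 252 253 253 252 252 252 253 244
 210 208 210 210 211 211 210 211 213 211 211 210 212 254 255 255 255 255
 255 142  93 101 103 101 119 176 195 193 192 194 193 192 192 192 193 192
 173 172 173 175]
204 [253 252 252 253 253 252 252 252 252 252 252 253 252 252 252 253 254 221
 188 194 196 196 209 211 211 212 211 211 210 210 232 255 255 255 255 255
 223 102  96 102 101 103 147 191 193 192 194 193 193 193 192 193 192 178
 174 165 128 103]
w17
200 [162 165 168 165 164 166 163 159 196 245 253 252 252 252 253 252 252 252
 252 252 252 253 252 252 252 253 249 214 206 20
[... 1601 characters left out ...]
66 163 159 190 242 254 252 252 253 253 253 252 252
 252 252 252 253 253 252 252 253 249 209 206 211 211 212 212 211 212 210
 215 255 255 255 255 255 247 190 189 192 193 193 193 192 192 194 194 178
 175 166 130 106]
w21
200 [163 164 164 163 164 169 165 166 166 164 162 166 226 255 253 252 252 253
 253 252 252 252 252 252 253 253 252 252 253 254 224 208 211 212 211 212
 212 208 217 255 255 255 255 255 221 185 191 192 193 193 194 193 193 179
 173 171 173 172]
204 [147 158 161 162 165 168 166 166 166 163 160 200 247 254 252 252 253 253
 252 252 252 252 252 253 253 252 252 252 254 239 203 209 211 212 212 210
 211 212 247 255 255 255 255 254 195 190 193 193 194 193 192 194 192 194
 192 174 153 126]
```

View pics/cmp21.png

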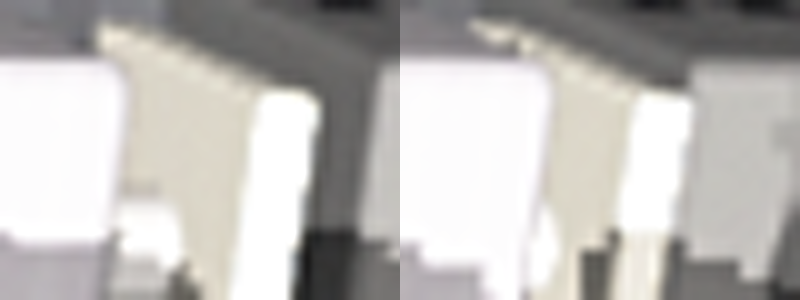

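Run:
```python
from h import *
dr=np.array([-.0628,-.998])
def al(n,u,v,z):
    s,p,d=load(n);return (plane('wrist',u,v,z,s)[:2]-[.5457,-.0998])@dr*1000
for n,h,q in [('w15',7.9,28.2),('w16',17.8,37.3),('w17',27.1,45.2),('w18',22.4,41.2),('w19',24.4,42.3),('w20',27.4,43.3),('w21',30.4,44.5)]:
    a,b=al(n,478+h,200,.054),al(n,478+q,200,.05);print(n,round(a,1),round(b,1),round(b-a,2))
# depth-based pad/head/fj
```

```text
w15 -67.3 -43.4 23.96
w16 -57.2 -33.0 24.12
w17 -47.2 -23.7 23.51
w18 -47.5 -23.7 23.83
w19 -46.9 -23.9 23.02
w20 -45.1 -24.1 20.97
w21 -43.1 -24.0 19.11
```

Compression by ray geometry is 4.9 mm, with a free head-to-pad reference of 24.04. A bit more is needed.

Call:
arm_command(
  commands=[
    {"translation": [0, -0.03, 0], "dr": [0, 0, 0], "jaw": 0.52},
    {"translation": [0, 0, 0], "dr": [0, 0, 0], "jaw": 0.52},
    {"translation": [0, 0, 0], "dr": [0, 0, 0], "jaw": 0.52},
    {"translation": [0, 0, 0], "dr": [0, 0, 0], "jaw": 0.52},
    {"translation": [0, 0, 0], "dr": [0, 0, 0], "jaw": 0.52},
  ],
)

```text
time_s: 30.37
position: [0.5597, 0.1025, 0.1272]
tcp_rot: [[0.998, -0.065, -0.0], [-0.065, -0.998, 0.0], [-0.0, -0.0, -1.0]]
force: [-2.0, -0.7, 5.3]
opening: 0.482
```

Run:
```python
from h import *
look('w22')
s,p,d=load('w22');g=p.astype(int).mean(2);print(g[200,500:536].astype(int));print(g[204,500:536].astype(int))
shot('s22','scene')
q=load('s22')[1];save('s22c',cv2.resize(q[140:260,170:390],None,fx=3.6,fy=3.6,interpolation=cv2.INTER_CUBIC))
```

```text
30.3667 [0.5597 0.1025 0.1272] [-1.9582 -0.7168  5.287 ]
open 0.48184420604193173
[252 252 252 253 253 252 252 252 253 242 209 208 211 212 211 210 208 228
 255 255 255 255 255 202 185 192 193 193 192 193 193 192 173 170 173 172]
[252 252 252 253 253 252 252 253 253 219 208 210 213 211 212 208 220 255
 255 255 255 255 215 184 191 193 192 192 192 193 194 193 193 175 174 149]
30.4167 [0.5597 0.1025 0.1272] [-2.816  -0.987   5.0338]
```

View pics/w22c.png

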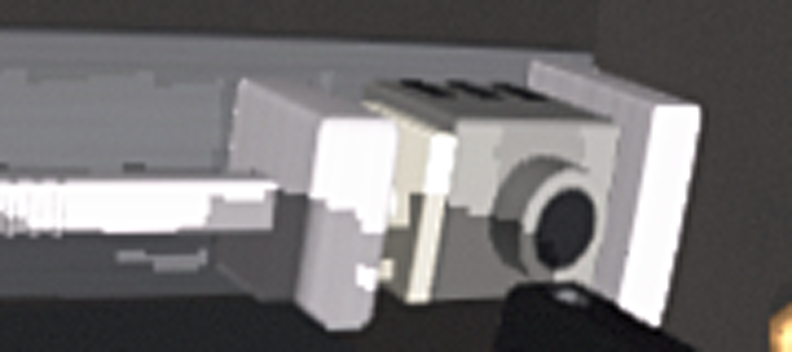

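View pics/s22c.png

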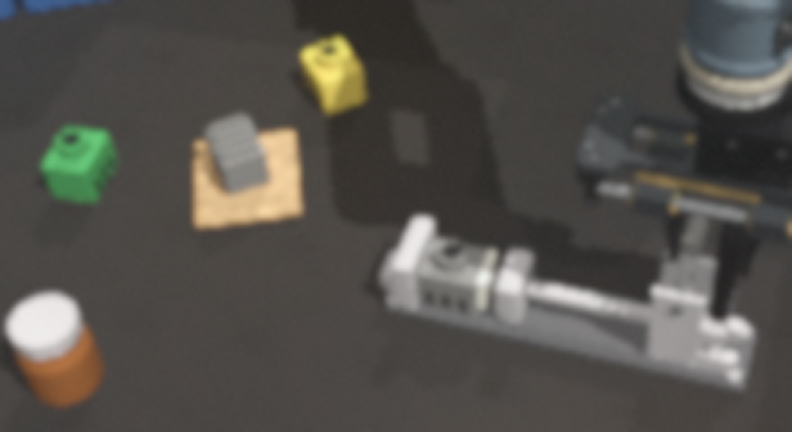

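Call:
arm_command(
  commands=[
    {"translation": [0, 0, 0], "dr": [0, 0, 0], "jaw": 0.52},
    {"translation": [0, 0, 0], "dr": [0, 0, 0], "jaw": 0.52},
    {"translation": [0, 0, 0], "dr": [0, 0, 0], "jaw": 0.52},
    {"translation": [0, 0, 0], "dr": [0, 0, 0], "jaw": 0.52},
    {"translation": [0, 0, 0], "dr": [0, 0, 0], "jaw": 0.52},
    {"translation": [0, 0, 0], "dr": [0, 0, 0], "jaw": 0.52},
    {"translation": [0, 0, 0], "dr": [0, 0, 0], "jaw": 0.52},
    {"translation": [0, 0, 0], "dr": [0, 0, 0], "jaw": 0.52},
  ],
)

```text
time_s: 31.13
position: [0.5597, 0.1025, 0.1272]
tcp_rot: [[0.998, -0.065, -0.0], [-0.065, -0.998, 0.0], [-0.0, -0.0, -1.0]]
force: [-2.8, -2.0, 6.0]
opening: 0.484
```

Run:
```python
from h import *
look('w23')
s,p,d=load('w23');g=p.astype(int).mean(2);print(g[200,500:536].astype(int))
dr=np.array([-.0628,-.998])
def al(n,u,v,z):
    s,p,d=load(n);return (plane('wrist',u,v,z,s)[:2]-[.5457,-.0998])@dr*1000
a,b=al('w22',509.85,200,.054),al('w22',523.1,200,.05);print(a,b,24.04-(b-a))
# yaw of bossed: back top edge
```

```text
31.1333 [0.5597 0.1025 0.1272] [-2.7658 -1.9621  6.0208]
open 0.48436929454981725
[252 252 252 252 253 252 252 252 253 242 211 209 211 211 211 211 208 227
 255 255 255 255 255 202 185 192 193 193 192 193 192 193 172 172 171 172]
-42.1742690224892 -23.94054824360672 5.806279221117521
```

Holding steady over 0.7 s with the pad in about 5.8 mm of 12. The bossed housing is flush with the fixed jaw and the ribbed one is on the rest. Handing in.

```bash
python3 -c "
from rig import *
print(hand_in())"
```

```text
the job is handed in; nothing more can be done
None
```

The swap is done, and I handed the job in at about 31 s with the trigger still held squeezed.

**What I did:** The ribbed housing went from the clamp to a clear patch of mat. The bossed housing then went from the cork rest onto the bed, and the ribbed one onto the rest where the bossed one had stood. I pumped the trigger against the fixed grip for four strokes until the pad just touched, then squeezed a fifth part by part.

**Last checks:**
- **Pad:** pushed in about 5.8 mm of 12, measured from the head-to-pad distance in the wrist view. The edges were unchanged over the last 0.7 s.
- **Housings:** the bossed one is upright, in line with the bar and against the fixed jaw. The ribbed one is upright on the rest, at the same spot and angle.
- **Forces and bystanders:** the largest force read between moves was about 9 N. I touched none of the bystanders. The last scene crop showed the jar and the two look-alikes still in place; the stereo, multimeter and screwdriver were outside it.

**Small disagreements:**
- My pad-to-head distance read 24.0 mm with the pad sprung out, against the stated 22 mm. I took the 5.8 mm as a difference from that reading, so the offset cancels.
- The bossed housing sat about 1 mm off the bar's centre line when I released it.
- I chose the patch of mat by eye from the pictures, next to the rest on its far side from the robot.

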